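# Put the day's food samples in the chiller

## Task

Slide the chiller's glass hatch well open, stand every one of yesterday's sample tubs, those in the chiller's well, upright in the steel discard tray, and stand all of today's tubs from the table upright on the floor of the well. Then push the hatch fully closed against its end frame, and after that turn the thermostat knob clockwise to its end stop. Leave everything else on the table where it is.

Things in the scene. Friction and masses are not known exactly. Their poses are not given: they have to be found in the camera images.
- chiller: white countertop sample chiller, fixed: 180 (x) x 480 (y) mm, walls 82 mm high; origin at the centre of its underside on the table; x across, y along its length. Its +y half is an open-topped well; its -y half is a sunken control deck (floor 36 mm above the table) that carries the thermostat knob. Two aluminium rails up to 92 mm high run along its long edges at x = +-86 mm, and an end frame 12 mm wide and 96 mm high closes its +y end
- well (a point): centre of the well's floor, 20 mm above the table, axes as the chiller's; the inside is 140 (x) x 220 (y) mm and its walls rise 62 mm above this floor
- hatch (a joint): glass sliding hatch on top of the chiller: a pane 160 (x) x 225 (y) x 6 mm, underside 84 mm and top 90 mm above the table, sliding along the chiller's y. Value in m: 0 = closed against the end frame, pane over the well; 0.22 = fully open, well uncovered, pane over the control deck. It opens towards the chiller's -y. Friction about 2.5 N, no spring; it stays where it is left
- hatch_rib (a point): centre of the black upright rib on the middle of the hatch pane, by which it is slid: 70 mm long in x, 12 mm thick in y, its top 14 mm above this point (118 mm above the table), its foot on the pane 14 mm below. Axes as the chiller's. With the hatch closed it lies 115 mm to +y of the chiller's centre, and it moves with the hatch
- thermo (a joint): black thermostat knob on the control deck, upright axis. Value in rad: 0 = anticlockwise stop (warmest), 3.6 = clockwise stop (coldest); the value grows as it is turned clockwise seen from above. Friction 0.04 N m, no spring
- thermo_grip (a point): point to grip the knob: on its axis, 73 mm above the table and 7 mm below the knob's top, over the middle of the control deck. The knob's grip is an upright bar 42 mm long (this point's x axis), 14 mm thick (its y) and 32 mm high; it turns with the knob. The deck lies 37 mm below this point. Free from above once the hatch is closed
- tray: low steel discard tray, fixed on the table: 150 (x) x 140 (y) x 28 mm high, walls and floor 4 to 5 mm thick; origin at the centre of its underside
- old1: closed square food-sample tub of clear plastic with a white lid, 50 x 50 x 55 mm high, all tubs alike; origin at the centre of its underside, z up through the lid, x and y square to its sides, about 130 g. This is one of yesterday's: it starts on the floor of the chiller's well; None if absent
- old2: closed square food-sample tub of clear plastic with a white lid, 50 x 50 x 55 mm high, all tubs alike; origin at the centre of its underside, z up through the lid, x and y square to its sides, about 130 g. This is one of yesterday's: it starts on the floor of the chiller's well; None if absent
- tub1: closed square food-sample tub of clear plastic with a white lid, 50 x 50 x 55 mm high, all tubs alike; origin at the centre of its underside, z up through the lid, x and y square to its sides, about 130 g. This is one of today's: it starts on the table; None if absent
- tub2: closed square food-sample tub of clear plastic with a white lid, 50 x 50 x 55 mm high, all tubs alike; origin at the centre of its underside, z up through the lid, x and y square to its sides, about 130 g. This is one of today's: it starts on the table; None if absent
- tub3: closed square food-sample tub of clear plastic with a white lid, 50 x 50 x 55 mm high, all tubs alike; origin at the centre of its underside, z up through the lid, x and y square to its sides, about 130 g. This is one of today's: it starts on the table; None if absent
- tub4: closed square food-sample tub of clear plastic with a white lid, 50 x 50 x 55 mm high, all tubs alike; origin at the centre of its underside, z up through the lid, x and y square to its sides, about 130 g. This is one of today's: it starts on the table; None if absent
- shaker: small open steel cup, 38 mm across and 50 mm high, a bystander; origin at the centre of its underside
- spice: small jar with steel cap, 42 mm across and 70 mm high, a bystander; origin at the centre of its underside
- spoon: kitchen spoon lying flat, 200 mm long, 20 mm thick, a bystander; origin at the centre of its underside
- jar2: glass jar, 76 mm across, 160 mm high, a bystander; origin at the centre of its underside
- flask: steel drinking bottle, 66 mm across, 200 mm high, a bystander; origin at the centre of its underside
- mug: white mug, 80 mm across, 90 mm high, a bystander; origin at the centre of its underside
There are look-alikes about, which are no part of the job. Leave any orange look-alike of the tub3 alone. What is shaped like the tub4 but orange or red is not meant.

How it is judged:
On the way, in this order (a step that is already met when the one before it is completed fails the run):
1. the hatch has been slid well open (at least 0.13 m) (value of joint hatch above 0.13 m), for 0.2 s.
2. yesterday's tubs stand in the discard tray and all of today's tubs stand on the floor of the well (x of tub1 in the frame of well between -0.06 and 0.06 m and y of tub1 in the frame of well between -0.1 and 0.1 m and z of each of tub1, tub2, tub3, tub4 in the frame of well below 0.008 m and angle between each of tub1, tub2, tub3, tub4, old1, old2's own z axis and vertical below 0.15 rad and x of tub2 in the frame of well between -0.06 and 0.06 m and y of tub2 in the frame of well between -0.1 and 0.1 m and x of tub3 in the frame of well between -0.06 and 0.06 m and y of tub3 in the frame of well between -0.1 and 0.1 m and x of tub4 in the frame of well between -0.06 and 0.06 m and y of tub4 in the frame of well between -0.1 and 0.1 m and x of old1 in the frame of tray between -0.06 and 0.06 m and y of old1 in the frame of tray between -0.055 and 0.055 m and z of each of old1, old2 in the frame of tray below 0.012 m and x of old2 in the frame of tray between -0.06 and 0.06 m and y of old2 in the frame of tray between -0.055 and 0.055 m and linear speed of each of tub1, tub2, tub3, tub4, old1, old2 below 0.03 m/s), for 0.2 s.
3. the hatch is closed against its frame with the tubs inside (value of joint hatch below 0.004 m and x of tub1 in the frame of well between -0.06 and 0.06 m and y of tub1 in the frame of well between -0.1 and 0.1 m and z of each of tub1, tub2, tub3, tub4 in the frame of well below 0.008 m and angle between each of tub1, tub2, tub3, tub4, old1, old2's own z axis and vertical below 0.15 rad and x of tub2 in the frame of well between -0.06 and 0.06 m and y of tub2 in the frame of well between -0.1 and 0.1 m and x of tub3 in the frame of well between -0.06 and 0.06 m and y of tub3 in the frame of well between -0.1 and 0.1 m and x of tub4 in the frame of well between -0.06 and 0.06 m and y of tub4 in the frame of well between -0.1 and 0.1 m and x of old1 in the frame of tray between -0.06 and 0.06 m and y of old1 in the frame of tray between -0.055 and 0.055 m and z of each of old1, old2 in the frame of tray below 0.012 m and x of old2 in the frame of tray between -0.06 and 0.06 m and y of old2 in the frame of tray between -0.055 and 0.055 m), for 0.2 s.
4. the thermostat is at its clockwise stop, the hatch still closed (value of joint thermo above 3.53 rad and value of joint hatch below 0.004 m), for 0.2 s.
At the end, for the whole second after the job is handed in: All of today's tubs stand upright (within 0.15 rad) on the floor of the well and yesterday's tubs upright on the floor of the discard tray, all at rest; the hatch is within 4 mm of closed and the thermostat within 0.07 rad of its clockwise stop (all of step 2 and all of step 4); the robot touches nothing.
It fails at once if a bystander is shoved more than 6 cm or knocked over (distance of any of shaker, spice, spoon, jar2, flask, mug from where it was at the start of the episode above 0.06 m or angle between any of shaker, spice, spoon, jar2, flask, mug's own z axis and vertical above 0.6 rad).
Of old1, old2 only 1 to 2 are there at a start; the rules pass over those that are not, and their reading is None.
Of tub1, tub2, tub3, tub4 only 2 to 3 are there at a start; the rules pass over those that are not, and their reading is None.
At some moment in a run one of tub1, tub2, tub3, tub4, old1, old2 may be knocked a few centimetres aside while the robot is not near it.
It also fails if it takes over 210 s, if anything falls off the work surface, if the arm or the gripper's body presses on something with over 40 N, if the wrist force passes 120 N, or if a joint passes its speed limit or range.

## Robot

A 6-joint arm with a two-finger parallel gripper is mounted at the origin on the work surface. World frame = base frame: x ahead of the robot, y to its left, z up, the work surface at z = 0. Lengths are in m, angles in rad, forces in N, time in s.
With the tool pointing down it reaches from about 0.3 to 0.875 m from the base axis. Payload 6.4 kg.
Tool frame: the origin (TCP) lies at the centre of the arm's flange, where the gripper is bolted on; the fingertips stand 166 mm ahead of it and the grasp point (between the pads) lies 147 mm ahead of it (ctrl.nose_length is the z of the fingertips in the tool frame, in m); z points along the fingers, y is the line along which they close (so a half turn about z gives the same grasp; the last joint's range is limited). The gripper opens to 88 mm and grips with 3 to 60 N. Pads are 18 mm wide; open, the fingers measure 123 mm over their backs; the gripper's body (75 mm by 187 mm) begins 45 mm behind the grasp point.
Start: joints at [-1.455, 0.181, 1.607, -0, 1.354, -0.206], TCP at [0.182, -0.545, 0.405] pointing down, gripper open.
Joint ranges: [-2.99, 2.99], [-0.89, 2.07], [0.3, 2.58], [-1.14, 4.28], [0, 2.63], [-3.12, 3.12]. Speed limits (rad/s): [2.57, 2.57, 3.01, 3.14, 3.14, 3.14].

## Interface

Orientations are given as a unit quaternion [x, y, z, w].
In Python, from station import ctrl gives the robot as it stands.
- The arm moves only by the tool jog_arm, never from a script. Its argument "steps" is a list of rows, each a list of 3 entries, a list of its own where there are three numbers: the shift along the tool's x, y, z in cm, then the turn about the tool's z in rad, then the opening, from -1 (shut) to 1 (fully open). In form: [[[dx, dy, dz], turn, gripper], ...]. A call has 1 to 12 rows; each row is the pose to reach, as a shift and turn from the pose commanded when the call began, along the tool's axes at that moment; what a row does not reach only later rows make up. A row lasts 1/12 s, in which the tool goes at most 41.7 mm and 7.16 degrees, less where a joint would pass 70% of its speed; a pose out of reach is approached as far as the arm can. A call with a gripper value outside its range is refused whole. The fingers move at their own pace and stop on an object; "grip_force" is the grip in N (left out, the last holds). Time passes only in rows, so rows that repeat a pose let the fingers close. It gives the time, the measured TCP pose, the force, the opening and the grip force at its end, in the units of the state.
- ctrl.sense(): the state, without advancing time (a new reading comes with each control period).
- ctrl.read_camera(name): name is "side" or "top"; returns the picture (384x512x3 uint8, blue, green, red); there is no depth.
- ctrl.camera_params(name): a dict with "fov_y" (degrees; the focal length in pixels is half the picture's height over the tangent of half this angle, whatever the lens; pixels are square), "cx", "cy" (the principal point, pixels), "rvec" (rotation vector, rad) and "tvec" (3), from world to camera coordinates, as OpenCV has them. Camera axes: x right, y down, z forward; pixel columns grow to the right and rows downward; lengths in m; the calibration is good to about 2 mm. A picture is of the moment at which its call begins. camera_params takes no time and is no camera call.
- ctrl.job_done(): hands the job in; it is judged then, once.
The state is a dict: "t": time; "joint_pos": joint angles; "joint_velocities": joint speeds; "effort": joint torques, N m; "position": TCP position; "orientation": TCP orientation; "ft_force": force on the tool from outside, world axes, zero at the start; "wrist_torque": the same for the moment, N m; "grip_width": opening from 0.0 (shut) to 1.0 (fully open); "finger_force": force on a finger pad.
Only numpy, scipy, OpenCV 4.12 (cv2) and the standard library are available. Lean on these libraries where they do the work, as an engineer would, in place of code of your own. Each camera call takes 0.05 s, during which the arm holds its last target. There are 200 camera calls.

## Working session

There is one attempt and no reset: what is moved stays moved. The work goes in short steps, Python scripts to look and compute and a tool call to move; the robot and the scene stay as the last step left them, time stands still between calls to the robot, and variables do not carry over. Pictures are saved under pics/ and viewed, at most 14 in all, crops included, and the job is handed in when it is done.

Besides the shell and the picture viewer there is one more tool, called after "Call:" as name([rows], argument=value, ...), one row to a line, values as JSON. jog_arm: Moves the arm, as the interface text tells. Its arguments: {"type":"object","properties":{"steps":{"type":"array","items":{"type":"array"}},"grip_force":{"type":"number"}},"required":["steps"]}

```bash
mkdir -p pics
cat > h.py <<'E'
import numpy as np, cv2
from station import ctrl
def cam(n):
    p=ctrl.camera_params(n); f=192/np.tan(np.radians(p['fov_y'])/2)
    K=np.array([[f,0,p['cx']],[0,f,p['cy']],[0,0,1]]); return K,np.array(p['rvec'],float).ravel(),np.array(p['tvec'],float).ravel(),p
def back(n,uv,z):
    K,r,t,_=cam(n); R=cv2.Rodrigues(r)[0]; c=-R.T@t
    out=[]
    for u,v in np.atleast_2d(uv):
        d=R.T@np.linalg.inv(K)@[u,v,1]; out.append(c+d*(z-c[2])/d[2])
    return np.array(out)
def proj(n,P):
    K,r,t,_=cam(n); return cv2.projectPoints(np.atleast_2d(np.array(P,float)),r,t,K,None)[0][:,0]
def shot(n,f,crop=None,s=1):
    im=ctrl.read_camera(n)
    cv2.imwrite('pics/raw_'+f,im)
    if crop: im=im[crop[1]:crop[3],crop[0]:crop[2]]
    cv2.imwrite('pics/'+f,cv2.resize(im,None,fx=s,fy=s,interpolation=cv2.INTER_CUBIC)); return im
E
python3 - <<'E'
from h import *
shot('top','t0.png',s=1.5); shot('side','s0.png',s=1.5)
for n in('top','side'): print(cam(n))
print(ctrl.sense())
E
```

```text
(array([[432.93538138,   0.        , 252.41813329],
       [  0.        , 432.93538138, 203.88786416],
       [  0.        ,   0.        ,   1.        ]]), array([ 2.15096797, -2.09862208,  0.22743189]), array([-0.06161566,  0.56354006,  1.70167705]), {'fov_y': 47.83305927687495, 'cx': 252.41813329317594, 'cy': 203.88786415659473, 'rvec': array([ 2.15096797, -2.09862208,  0.22743189]), 'tvec': array([-0.06161566,  0.56354006,  1.70167705])})
(array([[439.39577696,   0.        , 253.09086861],
       [  0.        , 439.39577696, 200.25875878],
       [  0.        ,   0.        ,   1.        ]]), array([ 0.8589645 , -2.56488154,  1.06690696]), array([0.41250119, 0.32318334, 1.21819736]), {'fov_y': 47.20716204514587, 'cx': 253.09086861432294, 'cy': 200.2587587817588, 'rvec': array([ 0.8589645 , -2.56488154,  1.06690696]), 'tvec': array([0.41250119, 0.32318334, 1.21819736])})
{'t': 0.1, 'joint_pos': array([-1.45529861e+00,  1.81478174e-01,  1.60783761e+00,  6.92325005e-06,
        1.35380421e+00, -2.06319037e-01]), 'joint_velocities': array([ 0.00066158, -0.00079496, -0.00131698, -0.00093784, -0.00024229,
        0.00043367]), 'effort': array([ 3.49678894e-04, -4.34817982e+01, -3.42698514e+01,  7.03135575e-02,
        3.40576458e-02, -3.75136074e-05]), 'position': array([ 0.18185028, -0.54527182,  0.40392763]), 'orientation': array([ 9.87081987e-01,  1.60214130e-01,  3.80432865e-05, -7.62730445e-04]), 'ft_force': array([ 0.31967316,  0.07631223, -0.47044455]), 'wrist_torque': array([ 0.0012619 , -0.00640585,  0.03386859]), 'finger_force': 0.0, 'grip_width': 0.9973629024878189}
```

View pics/t0.png

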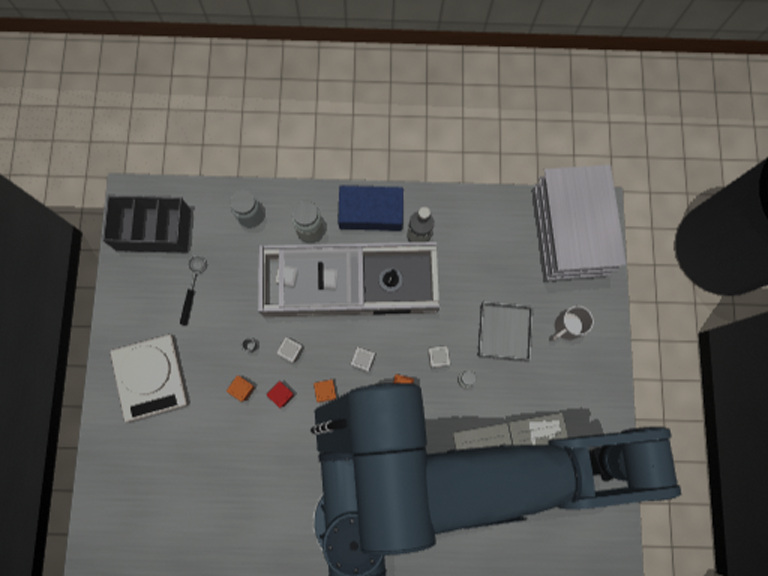

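View pics/s0.png

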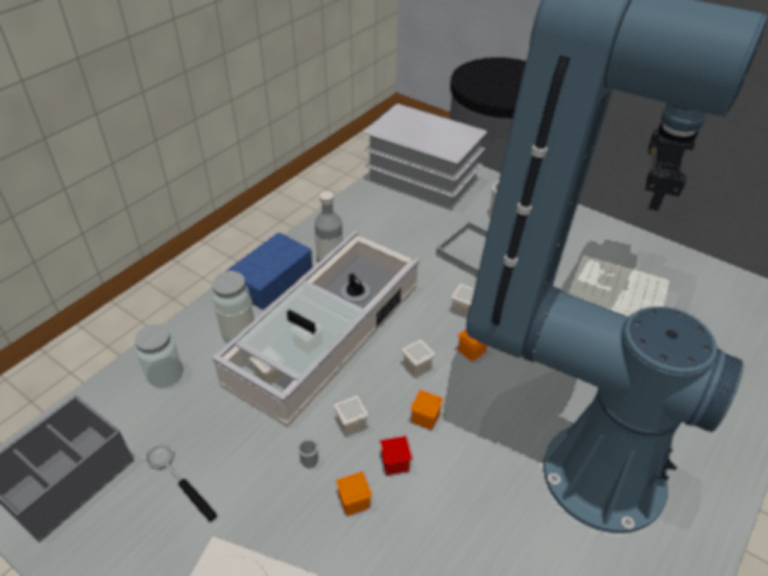

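The top view (1.5x) shows the chiller from (260,245) to (438,312), with its end frame on the left and the hatch rib at (321,275). Two old tubs are in the well at (287,277) and (330,280). The white tubs on the table are at (289,350), (363,359) and (440,357), and the tray is at (505,331). The orange and red cubes at (240,388), (280,394), (325,390) and (403,380) are the look-alikes. The three white ones fit the description, and a crop should confirm it.

Run:
```python
from h import *
im=cv2.imread('pics/raw_t0.png')
cv2.imwrite('pics/c0.png',cv2.resize(im[155:275,165:365],None,fx=4,fy=4,interpolation=cv2.INTER_CUBIC))
g=cv2.cvtColor(im,cv2.COLOR_BGR2HSV)
# white lids on table
m=((g[...,2]>150)&(g[...,1]<40)).astype(np.uint8)
n,l,st,c=cv2.connectedComponentsWithStats(m)
for i in range(1,n):
    if st[i,4]>40 and 150<c[i,1]<290 and 160<c[i,0]<400:
        rc=cv2.minAreaRect(np.argwhere(l==i)[:,::-1].astype(np.float32)); print(st[i],c[i].round(1),rc,back('top',c[i],.055).round(4))
```

```text
[242 165  49   2  74] [266.  165.5] ((266.0, 165.5), (1.0, 48.0), 90.0) [[ 0.7286 -0.1002  0.055 ]]
[288 167   4  33  99] [289.5 183. ] ((289.529296875, 182.998291015625), (32.12094497680664, 2.936101198196411), 86.633544921875) [[ 0.6567 -0.1982  0.055 ]]
[172 169   3  38  76] [173.5 188. ] ((173.0, 187.5), (37.0, 2.0), 90.0) [[0.6227 0.2757 0.055 ]]
[176 176  13  31  96] [184.6 196.6] ((182.0, 191.0), (30.0, 12.0), 90.0) [[0.5882 0.2285 0.055 ]]
[188 179   8   9  54] [191.2 182.6] ((191.5, 183.0), (7.0, 8.0), 0.0) [[0.6473 0.2047 0.055 ]]
[216 181   7   9  56] [219.  184.5] ((219.0, 185.0), (8.0, 6.0), 90.0) [[0.6424 0.091  0.055 ]]
[243 201  49   4 135] [266.1 202.8] ((266.99468994140625, 202.7876434326172), (2.724148750305176, 48.03498458862305), 88.56790161132812) [[ 0.5713 -0.1035  0.055 ]]
[376 209  12  14 109] [381.4 215.4] ((381.2500305175781, 215.25003051757812), (14.849241256713867, 8.485280990600586), 45.0) [[ 0.5312 -0.5731  0.055 ]]
[353 281  21  11 145] [362.2 285.6] ((363.0, 286.0), (20.0, 10.0), 0.0) [[ 0.249  -0.4871  0.055 ]]
```

View pics/c0.png

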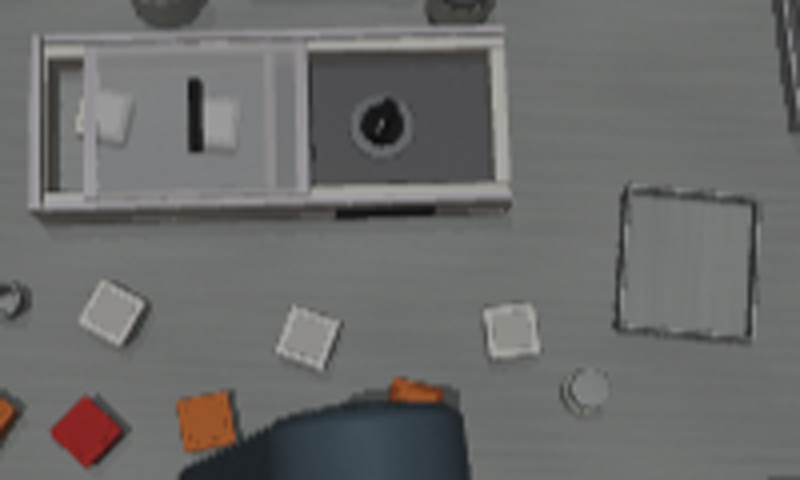

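The crop confirms it: the three white-lidded tubs are at (112,312), (309,337) and (512,331) in crop pixels, clear of the orange and red cubes. The rib is at (195,115), the knob at (380,122), and the tray corners run (628,185) to (750,342).

```bash
cat >> h.py <<'E'
def cb(pts,z,x0=165,y0=155,s=4):
    p=np.array(pts,float); return back('top',(p+.5)/s-.5+[x0,y0],z)
def sq(pts,z):
    P=cb(pts,z)[:,:2]; c=P.mean(0); e=[P[(i+1)%4]-P[i] for i in range(4)]
    a=[np.degrees(np.arctan2(v[1],v[0])) for v in e]
    return c.round(4),np.round([np.linalg.norm(v) for v in e],4),np.round(a,1)
E
python3 - <<'E'
from h import *
print('chill',sq([(33,35),(503,29),(511,206),(31,212)],.094))
print('tray',sq([(628,185),(759,200),(750,342),(614,328)],.028))
for p in ([(104,279),(149,309),(124,348),(79,316)],[(295,303),(342,320),(323,370),(275,351)],[(483,306),(537,302),(541,356),(488,361)]): print('tub',sq(p,.055))
print('rib',sq([(187,78),(200,78),(204,152),(190,152)],.118))
print('knob',cb([(380,122)],.08))
print('red etc',cb([(87,430),(205,422),(417,392),(588,390),(10,300)],.05)[:,:2].round(3))
print('flask top',cb([(470,-10),(460,10)],.0)[:,:2].round(3))
s=ctrl.sense();from scipy.spatial.transform import Rotation as R
print(R.from_quat(s['orientation']).as_matrix().round(3))
E
```

```text
chill (array([0.6342, 0.0357]), array([0.4749, 0.1829, 0.4752, 0.1817]), array([ -87.6, -177.2,   92.2,    2.7]))
tray (array([ 0.5104, -0.3956]), array([0.1365, 0.1485, 0.1393, 0.1501]), array([-95.1, 175.1,  85.5,  -6. ]))
tub (array([0.4407, 0.1867]), array([0.0548, 0.0459, 0.0558, 0.0444]), array([-122.1,  149.9,   56.3,  -31.2]))
tub (array([ 0.4225, -0.0086]), array([0.0501, 0.0535, 0.0515, 0.0521]), array([-108.6,  160.7,   69.8,  -20.8]))
tub (array([ 0.4324, -0.2123]), array([0.0546, 0.0545, 0.0534, 0.0555]), array([ -84.3, -175.7,   96.8,    5.6]))
rib (array([0.6311, 0.1088]), array([0.0129, 0.0753, 0.0137, 0.0752]), array([ -88.4, -174.7,   91.5,    4.6]))
knob [[ 0.6382014  -0.07473804  0.08      ]]
red etc [[ 0.324  0.208]
 [ 0.335  0.092]
 [ 0.37  -0.118]
 [ 0.376 -0.289]
 [ 0.452  0.292]]
flask top [[ 0.806 -0.171]
 [ 0.784 -0.161]]
[[ 0.949  0.316 -0.   ]
 [ 0.316 -0.949  0.002]
 [ 0.    -0.001 -1.   ]]
```

```bash
cat >> h.py <<'E'
from scipy.spatial.transform import Rotation as Ro
def plan(x,y,z,yaw,label=''):
    s=ctrl.sense(); M=Ro.from_quat(s['orientation']).as_matrix(); p=s['position']
    cur=np.arctan2(M[1,0],M[0,0]); d=(np.array([x,y,z])-p)@M*100
    t=cur-np.radians(yaw); t=(t+np.pi/2)%np.pi-np.pi/2
    print(label,'t',round(s['t'],2),'pos',p.round(4),'yaw',np.degrees(cur).round(2),'shift',d.round(2),'turn',t.round(3),'q6',s['joint_pos'][5].round(2),'w',round(s['grip_width'],3),'F',s['ft_force'].round(1),s['finger_force'])
C=np.array([.634,.036]); CY=2.5
def ch(x,y):
    a=np.radians(CY); return C+[x*np.cos(a)-y*np.sin(a),x*np.sin(a)+y*np.cos(a)]
E
python3 - <<'E'
from h import *
print('jar2?',back('top',[(204.5,139),(163,136)],.16)[:,:2].round(3),'flask',back('top',[(283,141)],.2)[:,:2].round(3),'spice',cb([(590,389)],.07))
print('rib',ch(0,.115-.042),'well',ch(0,.117))
plan(.633,.109,.33,2.5)
E
```

```text
jar2? [[0.799 0.148]
 [0.806 0.311]] flask [[ 0.785 -0.157]] spice [[ 0.37510398 -0.28779368  0.07      ]]
rib [0.63081578 0.10893052] well [0.62889653 0.15288864]
 t 0.1 pos [ 0.1819 -0.5453  0.4039] yaw 18.44 shift [ 63.49 -47.79   7.48] turn 0.278 q6 -0.21 w 0.997 F [ 0.3  0.1 -0.5] 0.0
```

Call:
jog_arm([
  [[63.5, -47.8, 0], 0.278, 0],
  [[63.5, -47.8, 0], 0.278, 0],
  [[63.5, -47.8, 0], 0.278, 0],
  [[63.5, -47.8, 0], 0.278, 0],
  [[63.5, -47.8, 0], 0.278, 0],
  [[63.5, -47.8, 0], 0.278, 0],
  [[63.5, -47.8, 0], 0.278, 0],
  [[63.5, -47.8, 0], 0.278, 0],
  [[63.5, -47.8, 0], 0.278, 0],
  [[63.5, -47.8, 0], 0.278, 0],
  [[63.5, -47.8, 0], 0.278, 0],
  [[63.5, -47.8, 0], 0.278, 0],
])

```text
t: 1.1
position: [0.4663, -0.1318, 0.4046]
orientation: [1.0, 0.022, -0.0, 0.0]
ft_force: [0.9, -0.3, 0.5]
grip_width: 0.5
finger_force: 0.0
```

```bash
python3 -c "
from h import *
plan(.632,.109,.33,2.5)"
```

```text
t 1.1 pos [ 0.4663 -0.1318  0.4046] yaw 2.51 shift [ 17.61 -23.33   7.46] turn 0.0 q6 1.01 w 0.5 F [ 0.9 -0.3  0.5] 0.0
```

Call:
jog_arm([
  [[17.6, -23.3, 0], 0, 0],
  [[17.6, -23.3, 0], 0, 0],
  [[17.6, -23.3, 0], 0, 0],
  [[17.6, -23.3, 0], 0, 0],
  [[17.6, -23.3, 0], 0, 0],
  [[17.6, -23.3, 0], 0, 0],
  [[17.6, -23.3, 0], 0, 0],
  [[17.6, -23.3, 7.4], 0, 0],
  [[17.6, -23.3, 7.4], 0, 0],
  [[17.6, -23.3, 7.4], 0, 0],
  [[17.6, -23.3, 7.4], 0, 0],
  [[17.6, -23.3, 7.4], 0, 0],
])

```text
t: 2.1
position: [0.6318, 0.1062, 0.3322]
orientation: [1.0, 0.022, 0.001, 0.0]
ft_force: [-0.2, 0.1, 0.1]
grip_width: 0.5
finger_force: 0.0
```

```bash
python3 -c "
from h import *
shot('top','t1.png',(165,135,365,265),4)
plan(.631,.109,.261,2.5)"
```

```text
t 2.15 pos [0.6321 0.1061 0.3333] yaw 2.47 shift [-0.12 -0.29  7.23] turn -0.001 q6 1.51 w 0.503 F [ 0.3 -0.   0.5] 0.0
```

View pics/t1.png

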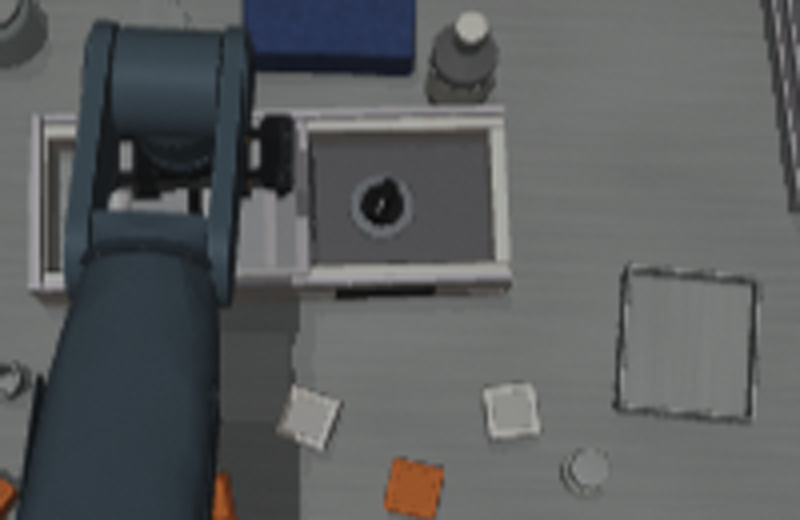

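The arm is over the rib and hides it at about (195,195). The rest of the scene has not changed, so I'll descend and grip.

Call:
jog_arm([
  [[0, -0.3, 4], 0, 0],
  [[0, -0.3, 7.2], 0, 0],
  [[0, -0.3, 7.2], 0, 0],
  [[0, -0.3, 7.2], 0, 0],
  [[0, -0.3, 7.2], 0, 0],
  [[0, -0.3, 7.2], 0, -1],
  [[0, -0.3, 7.2], 0, -1],
  [[0, -0.3, 7.2], 0, -1],
  [[0, -0.3, 7.2], 0, -1],
  [[0, -0.3, 7.2], 0, -1],
], grip_force=20)

```text
t: 2.98
position: [0.6313, 0.1099, 0.2592]
orientation: [1.0, 0.022, 0.0, -0.0]
ft_force: [-1.1, 3.0, 1.9]
grip_width: 0.148
finger_force: 1.1
```

```bash
python3 -c "
from h import *
print(ch(0,.115-.219)); plan(*ch(0,.115-.219),.261,2.5)"
```

```text
[ 0.63853642 -0.06790102]
 t 2.98 pos [0.6313 0.1099 0.2592] yaw 2.51 shift [-0.06 17.8  -0.19] turn 0.0 q6 1.51 w 0.148 F [-1.1  3.   1.9] 1.1187323796912096
```

Call:
jog_arm([
  [[0, 0, 0], 0, -1],
  [[0, 0.5, 0], 0, -1],
  [[0, 2, 0], 0, -1],
  [[0, 4, 0], 0, -1],
  [[0, 6, 0], 0, -1],
  [[0, 8, 0], 0, -1],
  [[0, 10, 0], 0, -1],
  [[0, 12, 0], 0, -1],
  [[0, 14, 0], 0, -1],
  [[0, 16, 0], 0, -1],
  [[0, 17.2, 0], 0, -1],
  [[0, 17.8, 0], 0, -1],
])

```text
t: 3.98
position: [0.6397, -0.0668, 0.2592]
orientation: [1.0, 0.021, 0.001, -0.004]
ft_force: [5.3, 37.1, 7.5]
grip_width: 0.139
finger_force: 20.0
```

Call:
jog_arm([
  [[0, 0, 0], 0, -1],
  [[0, 0, 0], 0, -1],
  [[0, 0, 0], 0, -0.2],
  [[0, 0, 0], 0, -0.2],
  [[0, 0, 0], 0, -0.2],
  [[0, 0, -4], 0, -0.2],
  [[0, 0, -8], 0, -0.2],
  [[0, 20, -12], 0, -0.2],
  [[0, 20, -12], 0, -0.2],
  [[0, 20, -12], 0, -0.2],
  [[0, 20, -12], 0, -0.2],
  [[0, 20, -12], 0, -0.2],
])

```text
t: 4.98
position: [0.647, -0.2711, 0.3791]
orientation: [1.0, 0.021, -0.0, 0.0]
ft_force: [-0.7, 0.7, 0.2]
grip_width: 0.396
finger_force: 0.0
```

```bash
python3 -c "
from h import *
shot('top','t2.png',(165,135,365,265),4)
plan(.6,-.2,.36,2.5)"
```

```text
t 5.03 pos [ 0.6465 -0.2779  0.3808] yaw 2.15 shift [-4.36 -7.98  2.02] turn -0.006 q6 0.96 w 0.404 F [-3.5 -3.2  1.1] 0.0
```

View pics/t2.png

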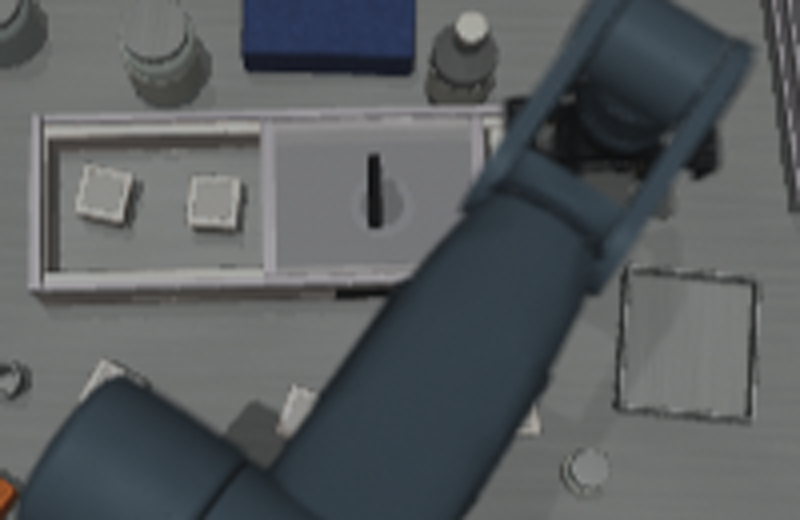

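The hatch is fully open, with the rib at (374,190). Both old tubs are visible in the well, at (105,194) and (215,201).

Run:
```python
from h import *
import h
def sq2(p,z): return sq([(a,b-80) for a,b in p],z)
print(sq2([(82,163),(135,170),(127,224),(76,216)],.075))
print(sq2([(190,176),(242,173),(243,229),(189,230)],.075))
# well inside rim at z .082
print(sq2([(48,135),(262,135),(268,272),(46,272)],.082), ch(0,.117))
r=back('top',[(165+374/4,135+190/4)],.118); print(r, ch(0,.115-.22))
```

```text
(array([0.641 , 0.2034]), array([0.0543, 0.0566, 0.0521, 0.0554]), array([-96.2, 174.5,  82.4,  -3.2]))
(array([0.635, 0.091]), array([0.0528, 0.0583, 0.0544, 0.0561]), array([ -85. , -177. ,   92.6,    1.3]))
(array([0.6306, 0.1506]), array([0.2167, 0.1421, 0.2212, 0.1416]), array([ -88.4, -175.7,   91.5,    2.5])) [0.62889653 0.15288864]
[[ 0.63941299 -0.06893819  0.118     ]] [ 0.63858004 -0.06890006]
```

```bash
cat >> h.py <<'E'
def planf(x,y,z,yaw):
    s=ctrl.sense(); M=Ro.from_quat(s['orientation']).as_matrix(); p=s['position']
    cur=np.arctan2(M[1,0],M[0,0]); d=(np.array([x,y,z])-p)@M*100
    print('t',round(s['t'],2),'pos',p.round(4),'yaw',np.degrees(cur).round(2),'shift',d.round(2),'turn',(cur-np.radians(yaw)).round(3),'w',round(s['grip_width'],3),'F',s['ft_force'].round(1),round(s['finger_force'],1))
E
python3 -c "
from h import *
planf(.641,.2034,.36,-6)"
```

```text
t 5.03 pos [ 0.6465 -0.2779  0.3808] yaw 2.15 shift [  1.25 -48.13   1.78] turn 0.142 w 0.404 F [-3.5 -3.2  1.1] 0.0
```

Call:
jog_arm([
  [[1.2, -48.1, 0], 0.142, 0.41],
  [[1.2, -48.1, 0], 0.142, 0.41],
  [[1.2, -48.1, 0], 0.142, 0.41],
  [[1.2, -48.1, 0], 0.142, 0.41],
  [[1.2, -48.1, 0], 0.142, 0.41],
  [[1.2, -48.1, 0], 0.142, 0.41],
  [[1.2, -48.1, 0], 0.142, 0.41],
  [[1.2, -48.1, 0], 0.142, 0.41],
  [[1.2, -48.1, 0], 0.142, 0.41],
  [[1.2, -48.1, 0], 0.142, 0.41],
  [[1.2, -48.1, 0], 0.142, 0.41],
  [[1.2, -48.1, 0], 0.142, 0.41],
])

```text
t: 6.03
position: [0.6377, 0.2168, 0.3784]
orientation: [0.999, -0.048, -0.0, -0.0]
ft_force: [0.2, -0.6, 0.3]
grip_width: 0.709
finger_force: 0.0
```

Call:
jog_arm([
  [[0, 0, 0], 0, 0.41],
  [[0, 0, 0], 0, 0.41],
  [[0, 0, 4], 0, 0.41],
  [[0, 0, 8], 0, 0.41],
  [[0, 0, 10], 0, 0.41],
  [[0, 0, 10], 0, 0.41],
  [[0, 0, 10], 0, 0.41],
])

```text
t: 6.62
position: [0.6387, 0.2111, 0.2775]
orientation: [0.999, -0.05, -0.002, 0.001]
ft_force: [-0.2, 0.3, 1.4]
grip_width: 0.709
finger_force: 0.0
```

```bash
python3 -c "
from h import *
planf(.641,.2034,.207,-6)"
```

```text
t 6.62 pos [0.6387 0.2111 0.2775] yaw -5.75 shift [0.33 0.73 7.05] turn 0.004 w 0.709 F [-0.2  0.3  1.4] 0.0
```

Call:
jog_arm([
  [[0.3, 0.7, 0], 0, 0.41],
  [[0.3, 0.7, 0], 0, 0.41],
  [[0.3, 0.7, 3], 0, 0.41],
  [[0.3, 0.7, 6], 0, 0.41],
  [[0.3, 0.7, 7], 0, 0.41],
  [[0.3, 0.7, 7], 0, 0.41],
  [[0.3, 0.7, 7], 0, 0.41],
  [[0.3, 0.7, 7], 0, -1],
  [[0.3, 0.7, 7], 0, -1],
  [[0.3, 0.7, 7], 0, -1],
  [[0.3, 0.7, 7], 0, -1],
  [[0.3, 0.7, 7], 0, -1],
], grip_force=15)

```text
t: 7.62
position: [0.6421, 0.2061, 0.2112]
orientation: [0.999, -0.049, 0.002, -0.0]
ft_force: [-0.4, 0.1, 6.8]
grip_width: 0.575
finger_force: 14.6
```

Call:
jog_arm([
  [[0, 0, 0], 0, -1],
  [[0, 0, -2], 0, -1],
  [[0, 0, -6], 0, -1],
  [[0, 0, -10], 0, -1],
  [[0, 0, -14], 0, -1],
  [[0, 0, -15], 0, -1],
  [[0, 0, -15], 0, -1],
  [[0, 0, -15], 0, -1],
])

```text
t: 8.28
position: [0.6408, 0.2058, 0.3586]
orientation: [0.999, -0.049, 0.0, 0.0]
ft_force: [-0.1, 0.1, -2.0]
grip_width: 0.578
finger_force: 14.6
```

```bash
python3 -c "
from h import *
planf(.544,-.399,.192,-5)"
```

```text
t 8.28 pos [0.6408 0.2058 0.3586] yaw -5.62 shift [-3.71 61.13 16.65] turn -0.011 w 0.578 F [-0.1  0.1 -2. ] 14.6
```

Call:
jog_arm([
  [[-3.7, 61.1, 0], 0, -1],
  [[-3.7, 61.1, 0], 0, -1],
  [[-3.7, 61.1, 0], 0, -1],
  [[-3.7, 61.1, 0], 0, -1],
  [[-3.7, 61.1, 0], 0, -1],
  [[-3.7, 61.1, 0], 0, -1],
  [[-3.7, 61.1, 0], 0, -1],
  [[-3.7, 61.1, 0], 0, -1],
  [[-3.7, 61.1, 0], 0, -1],
  [[-3.7, 61.1, 0], 0, -1],
  [[-3.7, 61.1, 0], 0, -1],
  [[-3.7, 61.1, 0], 0, -1],
])

```text
t: 9.28
position: [0.5604, -0.2893, 0.3548]
orientation: [0.999, -0.049, -0.003, -0.002]
ft_force: [1.0, -1.0, -1.1]
grip_width: 0.582
finger_force: 14.6
```

```bash
python3 -c "
from h import *
planf(.544,-.399,.25,-5)"
```

```text
t 9.28 pos [ 0.5604 -0.2893  0.3548] yaw -5.63 shift [-0.51 11.11 10.45] turn -0.011 w 0.582 F [ 1.  -1.  -1.1] 14.6
```

Call:
jog_arm([
  [[-0.5, 5, 0], -0.01, -1],
  [[-0.5, 9.5, 0], -0.01, -1],
  [[-0.5, 9.5, 4], -0.01, -1],
  [[-0.5, 9.5, 8], -0.01, -1],
  [[-0.5, 9.5, 10.4], -0.01, -1],
  [[-0.5, 9.5, 10.4], -0.01, -1],
  [[-0.5, 9.5, 10.4], -0.01, -1],
  [[-0.5, 9.5, 10.4], -0.01, -1],
])

```text
t: 9.95
position: [0.548, -0.3819, 0.2548]
orientation: [0.999, -0.044, -0.0, -0.0]
ft_force: [0.4, 0.5, -1.3]
grip_width: 0.571
finger_force: 14.6
```

```bash
python3 -c "
from h import *
planf(.544,-.399,.196,-5)"
```

```text
t 9.95 pos [ 0.548  -0.3819  0.2548] yaw -5.03 shift [-0.24  1.74  5.88] turn -0.001 w 0.571 F [ 0.4  0.5 -1.3] 14.6
```

Call:
jog_arm([
  [[-0.2, 1.7, 0], 0, -1],
  [[-0.2, 1.7, 2], 0, -1],
  [[-0.2, 1.7, 4], 0, -1],
  [[-0.2, 1.7, 5.5], 0, -1],
  [[-0.2, 1.7, 5.9], 0, -1],
  [[-0.2, 1.7, 5.9], 0, -1],
  [[-0.2, 1.7, 5.9], 0, -1],
  [[-0.2, 1.7, 5.9], 0, -1],
])

```text
t: 10.62
position: [0.5447, -0.3992, 0.197]
orientation: [0.999, -0.044, 0.001, 0.001]
ft_force: [0.3, 0.2, -1.9]
grip_width: 0.576
finger_force: 14.6
```

Call:
jog_arm([
  [[0, 0, 0], 0, 0.41],
  [[0, 0, 0], 0, 0.41],
  [[0, 0, 0], 0, 0.41],
  [[0, 0, 0], 0, 0.41],
  [[0, 0, -4], 0, 0.41],
  [[0, 0, -8], 0, 0.41],
  [[0, 0, -12], 0, 0.41],
  [[0, 0, -16], 0, 0.41],
  [[0, 0, -16], 0, 0.41],
  [[0, 0, -16], 0, 0.41],
  [[0, 0, -16], 0, 0.41],
  [[0, 0, -16], 0, 0.41],
])

```text
t: 11.62
position: [0.5438, -0.3983, 0.3537]
orientation: [0.999, -0.044, -0.001, -0.001]
ft_force: [0.2, 0.2, -1.1]
grip_width: 0.704
finger_force: 0.0
```

```bash
python3 -c "
from h import *
planf(.635,.091,.36,92.5)"
```

```text
t 11.62 pos [ 0.5438 -0.3983  0.3537] yaw -5.05 shift [  4.78 -49.55  -0.53] turn -1.703 w 0.704 F [ 0.2  0.2 -1.1] 0.0
```

Call:
jog_arm([
  [[4.8, -49.5, -0.5], -1.703, 0.41],
  [[4.8, -49.5, -0.5], -1.703, 0.41],
  [[4.8, -49.5, -0.5], -1.703, 0.41],
  [[4.8, -49.5, -0.5], -1.703, 0.41],
  [[4.8, -49.5, -0.5], -1.703, 0.41],
  [[4.8, -49.5, -0.5], -1.703, 0.41],
  [[4.8, -49.5, -0.5], -1.703, 0.41],
  [[4.8, -49.5, -0.5], -1.703, 0.41],
  [[4.8, -49.5, -0.5], -1.703, 0.41],
  [[4.8, -49.5, -0.5], -1.703, 0.41],
  [[4.8, -49.5, -0.5], -1.703, 0.41],
  [[4.8, -49.5, -0.5], -1.703, 0.41],
])

```text
t: 12.62
position: [0.6351, 0.0925, 0.3584]
orientation: [0.759, 0.651, -0.001, -0.001]
ft_force: [0.1, -0.3, 0.7]
grip_width: 0.706
finger_force: 0.0
```

```bash
python3 -c "
from h import *
planf(.635,.091,.30,92.5)"
```

```text
t 12.62 pos [0.6351 0.0925 0.3584] yaw 81.26 shift [-0.15  0.03  5.84] turn -0.196 w 0.706 F [ 0.1 -0.3  0.7] 0.0
```

Call:
jog_arm([
  [[-0.1, 0, 0], -0.196, 0.41],
  [[-0.1, 0, 3], -0.196, 0.41],
  [[-0.1, 0, 6], -0.196, 0.41],
  [[-0.1, 0, 9], -0.196, 0.41],
  [[-0.1, 0, 9], -0.196, 0.41],
  [[-0.1, 0, 9], -0.196, 0.41],
])

```text
t: 13.12
position: [0.6341, 0.0891, 0.2674]
orientation: [0.694, 0.72, -0.002, -0.003]
ft_force: [-1.0, 0.4, 0.1]
grip_width: 0.705
finger_force: 0.0
```

```bash
python3 -c "
from h import *
planf(.635,.091,.209,92.5)"
```

```text
t 13.12 pos [0.6341 0.0891 0.2674] yaw 92.11 shift [0.18 0.14 5.84] turn -0.007 w 0.705 F [-1.   0.4  0.1] 0.0
```

Call:
jog_arm([
  [[0.2, 0.1, 0], 0, 0.41],
  [[0.2, 0.1, 2], 0, 0.41],
  [[0.2, 0.1, 4], 0, 0.41],
  [[0.2, 0.1, 5.8], 0, 0.41],
  [[0.2, 0.1, 5.8], 0, 0.41],
  [[0.2, 0.1, 5.8], 0, 0.41],
  [[0.2, 0.1, 5.8], 0, -1],
  [[0.2, 0.1, 5.8], 0, -1],
  [[0.2, 0.1, 5.8], 0, -1],
  [[0.2, 0.1, 5.8], 0, -1],
  [[0.2, 0.1, 5.8], 0, -1],
  [[0.2, 0.1, 5.8], 0, -1],
])

```text
t: 14.12
position: [0.6374, 0.0911, 0.2151]
orientation: [0.694, 0.72, 0.001, 0.001]
ft_force: [-1.1, -0.2, 7.1]
grip_width: 0.575
finger_force: 14.7
```

Call:
jog_arm([
  [[0, 0, -2], 0, -1],
  [[0, 0, -6], 0, -1],
  [[0, 0, -10], 0, -1],
  [[0, 0, -14], 0, -1],
  [[0, 0, -15], 0, -1],
  [[0, 0, -15], 0, -1],
  [[0, 0, -15], 0, -1],
])

```text
t: 14.7
position: [0.6362, 0.0912, 0.3627]
orientation: [0.694, 0.72, 0.0, 0.0]
ft_force: [-0.4, -0.4, -1.7]
grip_width: 0.577
finger_force: 14.7
```

```bash
python3 -c "
from h import *
planf(.476,-.393,.36,-5)
shot('top','t3.png',(165,155,365,275),4)"
```

```text
t 14.7 pos [0.6362 0.0912 0.3627] yaw 92.12 shift [-47.79 -17.8    0.26] turn 1.695 w 0.577 F [-0.4 -0.4 -1.7] 14.7
```

View pics/t3.png

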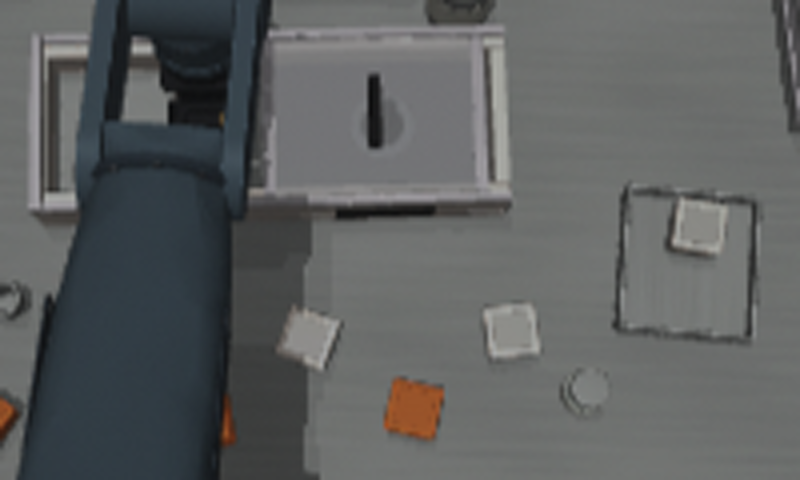

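old1 stands upright in the tray at (700,226), and the other tubs have not moved. Next, old2 goes in the front slot.

Call:
jog_arm([
  [[-47.8, -17.8, 0], 1.695, -1],
  [[-47.8, -17.8, 0], 1.695, -1],
  [[-47.8, -17.8, 0], 1.695, -1],
  [[-47.8, -17.8, 0], 1.695, -1],
  [[-47.8, -17.8, 0], 1.695, -1],
  [[-47.8, -17.8, 0], 1.695, -1],
  [[-47.8, -17.8, 0], 1.695, -1],
  [[-47.8, -17.8, 0], 1.695, -1],
  [[-47.8, -17.8, 0], 1.695, -1],
  [[-47.8, -17.8, 0], 1.695, -1],
  [[-47.8, -17.8, 0], 1.695, -1],
  [[-47.8, -17.8, 0], 1.695, -1],
])

```text
t: 15.75
position: [0.4777, -0.3848, 0.3592]
orientation: [0.999, 0.051, -0.002, -0.002]
ft_force: [0.1, -0.2, -0.9]
grip_width: 0.573
finger_force: 14.7
```

```bash
python3 -c "
from h import *
planf(.476,-.393,.26,-5)
print(sq([(675,199),(728,200),(722,254),(671,247)],.06))"
```

```text
t 15.75 pos [ 0.4777 -0.3848  0.3592] yaw 5.81 shift [-0.22  0.85  9.91] turn 0.189 w 0.573 F [ 0.1 -0.2 -0.9] 14.7
(array([ 0.5447, -0.4008]), array([0.0541, 0.0563, 0.0519, 0.0498]), array([-89.6, 172.7,  83.5,  -5.5]))
```

Call:
jog_arm([
  [[-0.2, 0.4, 0], 0.189, -1],
  [[-0.2, 0.4, 4], 0.189, -1],
  [[-0.2, 0.4, 8], 0.189, -1],
  [[-0.2, 0.4, 10], 0.189, -1],
  [[-0.2, 0.4, 10], 0.189, -1],
  [[-0.2, 0.4, 10], 0.189, -1],
])

```text
t: 16.25
position: [0.4768, -0.3867, 0.2592]
orientation: [0.999, -0.041, -0.002, -0.003]
ft_force: [1.0, 0.2, -1.3]
grip_width: 0.577
finger_force: 14.7
```

```bash
python3 -c "
from h import *
planf(.476,-.395,.200,-5)"
```

```text
t 16.25 pos [ 0.4768 -0.3867  0.2592] yaw -4.66 shift [0.02 0.86 5.91] turn 0.006 w 0.577 F [ 1.   0.2 -1.3] 14.7
```

Call:
jog_arm([
  [[0, 0.7, 2], 0, -1],
  [[0, 0.7, 4], 0, -1],
  [[0, 0.7, 5.5], 0, -1],
  [[0, 0.7, 5.9], 0, -1],
  [[0, 0.7, 5.9], 0, -1],
  [[0, 0.7, 5.9], 0, -1],
  [[0, 0.7, 5.9], 0, -1],
])

```text
t: 16.83
position: [0.4779, -0.3953, 0.2056]
orientation: [0.999, -0.04, 0.001, 0.001]
ft_force: [-0.3, 0.7, -1.8]
grip_width: 0.574
finger_force: 14.7
```

Call:
jog_arm([
  [[0, 0, 0], 0, 0.41],
  [[0, 0, 0], 0, 0.41],
  [[0, 0, 0], 0, 0.41],
  [[0, 0, 0], 0, 0.41],
  [[0, 0, -4], 0, 0.41],
  [[0, 0, -8], 0, 0.41],
  [[0, 0, -12], 0, 0.41],
  [[0, 0, -15], 0, 0.41],
  [[0, 0, -15], 0, 0.41],
  [[0, 0, -15], 0, 0.41],
  [[0, 0, -15], 0, 0.41],
])

```text
t: 17.75
position: [0.477, -0.3945, 0.3531]
orientation: [0.999, -0.041, -0.0, -0.0]
ft_force: [-0.3, -0.3, -0.6]
grip_width: 0.708
finger_force: 0.0
```

```bash
python3 -c "
from h import *
planf(.4324,-.2123,.30,95.5); planf(.4324,-.2123,.30,5.5)"
```

```text
t 17.75 pos [ 0.477  -0.3945  0.3531] yaw -4.65 shift [ -5.92 -17.79   5.33] turn -1.748 w 0.708 F [-0.3 -0.3 -0.6] 0.0
t 17.75 pos [ 0.477  -0.3945  0.3531] yaw -4.65 shift [ -5.92 -17.79   5.33] turn -0.177 w 0.708 F [-0.3 -0.3 -0.6] 0.0
```

Call:
jog_arm([
  [[-5.9, -17.5, 5], -1.748, 0.41],
  [[-5.9, -17.5, 5], -1.748, 0.41],
  [[-5.9, -17.5, 5], -1.748, 0.41],
  [[-5.9, -17.5, 5], -1.748, 0.41],
  [[-5.9, -17.5, 5], -1.748, 0.41],
  [[-5.9, -17.5, 5], -1.748, 0.41],
  [[-5.9, -17.5, 5], -1.748, 0.41],
  [[-5.9, -17.5, 5], -1.748, 0.41],
  [[-5.9, -17.5, 5], -1.748, 0.41],
  [[-5.9, -17.5, 5], -1.748, 0.41],
  [[-5.9, -17.5, 5], -1.748, 0.41],
  [[-5.9, -17.5, 5], -1.748, 0.41],
])

```text
t: 18.75
position: [0.4319, -0.2149, 0.3015]
orientation: [0.757, 0.654, -0.0, -0.002]
ft_force: [-0.1, -0.2, 0.0]
grip_width: 0.705
finger_force: 0.0
```

Call:
jog_arm([
  [[0, 0, 0], -0.25, 0.41],
  [[0, 0, 0], -0.25, 0.41],
  [[0, 0, 3], -0.25, 0.41],
  [[0, 0, 3], -0.25, 0.41],
  [[0, 0, 3], -0.25, 0.41],
])

```text
t: 19.17
position: [0.4313, -0.2145, 0.2711]
orientation: [0.672, 0.741, -0.0, -0.004]
ft_force: [-0.0, -0.7, 0.7]
grip_width: 0.705
finger_force: 0.0
```

```bash
python3 -c "
from h import *
planf(.4324,-.2123,.187,95.5)"
```

```text
t 19.17 pos [ 0.4313 -0.2145  0.2711] yaw 95.56 shift [0.17 0.17 8.41] turn 0.001 w 0.705 F [-0.  -0.7  0.7] 0.0
```

Call:
jog_arm([
  [[0.2, 0.2, 0], 0, 0.41],
  [[0.2, 0.2, 3], 0, 0.41],
  [[0.2, 0.2, 6], 0, 0.41],
  [[0.2, 0.2, 8.2], 0, 0.41],
  [[0.2, 0.2, 8.4], 0, 0.41],
  [[0.2, 0.2, 8.4], 0, 0.41],
  [[0.2, 0.2, 8.4], 0, -1],
  [[0.2, 0.2, 8.4], 0, -1],
  [[0.2, 0.2, 8.4], 0, -1],
  [[0.2, 0.2, 8.4], 0, -1],
  [[0.2, 0.2, 8.4], 0, -1],
  [[0.2, 0.2, 8.4], 0, -1],
])

```text
t: 20.17
position: [0.4352, -0.214, 0.1914]
orientation: [0.672, 0.741, 0.0, 0.002]
ft_force: [-1.3, 0.6, 6.4]
grip_width: 0.567
finger_force: 14.8
```

Call:
jog_arm([
  [[0, 0, -2], 0, -1],
  [[0, 0, -6], 0, -1],
  [[0, 0, -10], 0, -1],
  [[0, 0, -14], 0, -1],
  [[0, 0, -16], 0, -1],
  [[0, 0, -16], 0, -1],
  [[0, 0, -16], 0, -1],
])

```text
t: 20.75
position: [0.4346, -0.2134, 0.3512]
orientation: [0.672, 0.741, 0.0, 0.002]
ft_force: [-0.8, 0.4, -2.1]
grip_width: 0.572
finger_force: 14.8
```

```bash
python3 -c "
from h import *
for o in (-.064,0,.064): print(ch(0,.117+o))
planf(*ch(0,.117-.064),.355,92.5)
shot('top','t4.png',(165,155,365,275),4)"
```

```text
[0.63168817 0.08894956]
[0.62889653 0.15288864]
[0.62610489 0.21682773]
t 20.75 pos [ 0.4346 -0.2134  0.3512] yaw 95.62 shift [28.16 22.58 -0.4 ] turn 0.054 w 0.572 F [-0.8  0.4 -2.1] 14.8
```

View pics/t4.png

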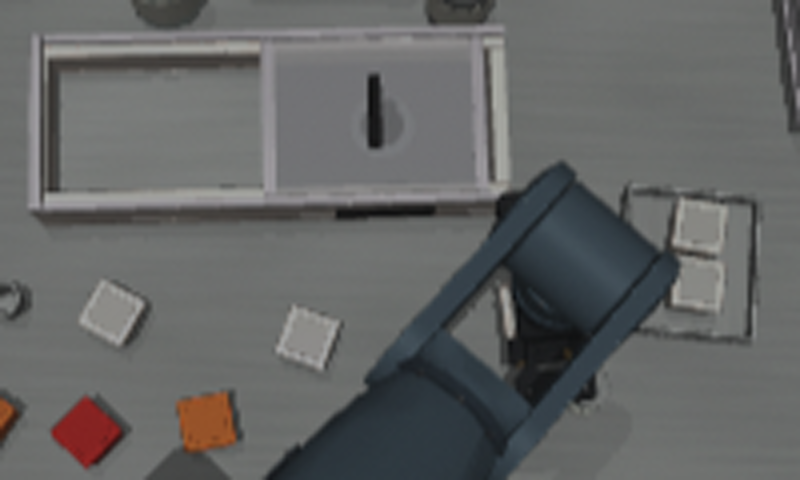

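Both old tubs are in the tray, at (700,226) and (698,285). The remaining table tubs are still at (112,312) and (309,337).

Call:
jog_arm([
  [[28.1, 22.5, 0], 0.054, -1],
  [[28.1, 22.5, 0], 0.054, -1],
  [[28.1, 22.5, 0], 0.054, -1],
  [[28.1, 22.5, 0], 0.054, -1],
  [[28.1, 22.5, 0], 0.054, -1],
  [[28.1, 22.5, 0], 0.054, -1],
  [[28.1, 22.5, 0], 0.054, -1],
  [[28.1, 22.5, 0], 0.054, -1],
  [[28.1, 22.5, 0], 0.054, -1],
  [[28.1, 22.5, 0], 0.054, -1],
  [[28.1, 22.5, 0], 0.054, -1],
  [[28.1, 22.5, 0], 0.054, -1],
])

```text
t: 21.8
position: [0.63, 0.0881, 0.3471]
orientation: [0.691, 0.723, -0.002, -0.002]
ft_force: [-1.4, -0.2, -0.3]
grip_width: 0.573
finger_force: 14.8
```

Call:
jog_arm([
  [[0, 0, 4], 0, -1],
  [[0, 0, 8], 0, -1],
  [[0, 0, 8], 0, -1],
  [[0, 0, 8], 0, -1],
])

```text
t: 22.13
position: [0.6291, 0.087, 0.2669]
orientation: [0.692, 0.722, -0.003, -0.003]
ft_force: [-0.3, 0.2, -0.2]
grip_width: 0.569
finger_force: 14.8
```

```bash
python3 -c "
from h import *
planf(*ch(0,.117-.064),.212,92.5)"
```

```text
t 22.13 pos [0.6291 0.087  0.2669] yaw 92.42 shift [0.18 0.31 5.49] turn -0.001 w 0.569 F [-0.3  0.2 -0.2] 14.8
```

Call:
jog_arm([
  [[0.1, 0.2, 1.5], 0, -1],
  [[0.1, 0.2, 3.5], 0, -1],
  [[0.1, 0.2, 5], 0, -1],
  [[0.1, 0.2, 5.4], 0, -1],
  [[0.1, 0.2, 5.4], 0, -1],
  [[0.1, 0.2, 5.4], 0, -1],
  [[0.1, 0.2, 5.4], 0, -1],
  [[0.1, 0.2, 5.4], 0, -1],
])

```text
t: 22.8
position: [0.6336, 0.0894, 0.2175]
orientation: [0.691, 0.722, 0.001, 0.001]
ft_force: [0.1, 0.5, -1.5]
grip_width: 0.57
finger_force: 14.8
```

```bash
python3 -c "
from h import *
planf(*ch(0,.117-.064),.211,92.5)"
```

```text
t 22.8 pos [0.6336 0.0894 0.2175] yaw 92.52 shift [-0.03 -0.19  0.65] turn 0.0 w 0.57 F [ 0.1  0.5 -1.5] 14.8
```

Call:
jog_arm([
  [[0, -0.2, 0.6], 0, -1],
  [[0, -0.2, 0.6], 0, -1],
  [[0, -0.2, 0.6], 0, -1],
  [[0, -0.2, 0.6], 0, 0.3],
  [[0, -0.2, 0.6], 0, 0.3],
  [[0, -0.2, 0.6], 0, 0.3],
  [[0, -0.2, 0.6], 0, 0.3],
  [[0, -0.2, -4], 0, 0.3],
  [[0, -0.2, -8], 0, 0.41],
  [[0, -0.2, -12], 0, 0.41],
  [[0, -0.2, -13], 0, 0.41],
  [[0, -0.2, -13], 0, 0.41],
])

```text
t: 23.8
position: [0.6321, 0.0894, 0.3509]
orientation: [0.691, 0.723, 0.003, 0.003]
ft_force: [0.0, -0.0, -0.2]
grip_width: 0.705
finger_force: 0.0
```

```bash
python3 -c "
from h import *
for y in (70,160): planf(.4225,-.0086,.30,y)"
```

```text
t 23.8 pos [0.6321 0.0894 0.3509] yaw 92.53 shift [ -8.86 -21.42   4.91] turn 0.393 w 0.705 F [ 0.  -0.  -0.2] 0.0
t 23.8 pos [0.6321 0.0894 0.3509] yaw 92.53 shift [ -8.86 -21.42   4.91] turn -1.178 w 0.705 F [ 0.  -0.  -0.2] 0.0
```

Call:
jog_arm([
  [[-8.8, -21.4, 0], 0.393, 0.41],
  [[-8.8, -21.4, 2], 0.393, 0.41],
  [[-8.8, -21.4, 5], 0.393, 0.41],
  [[-8.8, -21.4, 5], 0.393, 0.41],
  [[-8.8, -21.4, 5], 0.393, 0.41],
  [[-8.8, -21.4, 5], 0.393, 0.41],
  [[-8.8, -21.4, 8], 0.393, 0.41],
  [[-8.8, -21.4, 8], 0.393, 0.41],
  [[-8.8, -21.4, 8], 0.393, 0.41],
  [[-8.8, -21.4, 8], 0.393, 0.41],
  [[-8.8, -21.4, 8], 0.393, 0.41],
  [[-8.8, -21.4, 8], 0.393, 0.41],
])

```text
t: 24.8
position: [0.4218, -0.0079, 0.2665]
orientation: [0.819, 0.574, 0.0, 0.001]
ft_force: [-1.0, -0.4, -0.8]
grip_width: 0.704
finger_force: 0.0
```

```bash
python3 -c "
from h import *
planf(.4225,-.0086,.187,70)"
```

```text
t 24.8 pos [ 0.4218 -0.0079  0.2665] yaw 70.06 shift [-0.05  0.08  7.95] turn 0.001 w 0.704 F [-1.  -0.4 -0.8] 0.0
```

Call:
jog_arm([
  [[0, 0, 3], 0, 0.41],
  [[0, 0, 6], 0, 0.41],
  [[0, 0, 8], 0, 0.41],
  [[0, 0, 8], 0, 0.41],
  [[0, 0, 8], 0, 0.41],
  [[0, 0, 8], 0, 0.41],
  [[0, 0, 8], 0, -1],
  [[0, 0, 8], 0, -1],
  [[0, 0, 8], 0, -1],
  [[0, 0, 8], 0, -1],
  [[0, 0, 8], 0, -1],
  [[0, 0, 8], 0, -1],
])

```text
t: 25.8
position: [0.4216, -0.0081, 0.1871]
orientation: [0.819, 0.574, 0.001, 0.001]
ft_force: [-1.7, 1.9, 7.4]
grip_width: 0.567
finger_force: 15.0
```

Call:
jog_arm([
  [[0, 0, -2], 0, -1],
  [[0, 0, -6], 0, -1],
  [[0, 0, -10], 0, -1],
  [[0, 0, -14], 0, -1],
  [[0, 0, -16], 0, -1],
  [[0, 0, -16], 0, -1],
  [[0, 0, -16], 0, -1],
  [[0, 0, -16], 0, -1],
])

```text
t: 26.47
position: [0.4203, -0.0078, 0.3448]
orientation: [0.819, 0.574, -0.0, -0.0]
ft_force: [0.7, 0.2, -1.1]
grip_width: 0.564
finger_force: 15.0
```

```bash
python3 -c "
from h import *
planf(*ch(0,.117),.352,92.5)"
```

```text
t 26.47 pos [ 0.4203 -0.0078  0.3448] yaw 70.0 shift [22.24 14.11 -0.74] turn -0.393 w 0.564 F [ 0.7  0.2 -1.1] 15.0
```

Call:
jog_arm([
  [[22.2, 14.1, 0], -0.393, -1],
  [[22.2, 14.1, 0], -0.393, -1],
  [[22.2, 14.1, 0], -0.393, -1],
  [[22.2, 14.1, 0], -0.393, -1],
  [[22.2, 14.1, 0], -0.393, -1],
  [[22.2, 14.1, 0], -0.393, -1],
  [[22.2, 14.1, 0], -0.393, -1],
  [[22.2, 14.1, 4], -0.393, -1],
  [[22.2, 14.1, 7], -0.393, -1],
  [[22.2, 14.1, 7], -0.393, -1],
  [[22.2, 14.1, 7], -0.393, -1],
  [[22.2, 14.1, 7], -0.393, -1],
])

```text
t: 27.47
position: [0.6294, 0.1522, 0.2757]
orientation: [0.691, 0.722, -0.0, -0.0]
ft_force: [0.6, -0.6, -1.0]
grip_width: 0.565
finger_force: 15.0
```

```bash
python3 -c "
from h import *
planf(*ch(0,.117),.208,92.5)"
```

```text
t 27.47 pos [0.6294 0.1522 0.2757] yaw 92.51 shift [ 0.07 -0.04  6.77] turn 0.0 w 0.565 F [ 0.6 -0.6 -1. ] 15.0
```

Call:
jog_arm([
  [[0, 0, 2], 0, -1],
  [[0, 0, 4.5], 0, -1],
  [[0, 0, 6], 0, -1],
  [[0, 0, 6.7], 0, -1],
  [[0, 0, 6.7], 0, -1],
  [[0, 0, 6.7], 0, -1],
  [[0, 0, 6.7], 0, -1],
  [[0, 0, 6.7], 0, -1],
  [[0, 0, 6.7], 0, -1],
])

```text
t: 28.22
position: [0.6298, 0.1524, 0.2099]
orientation: [0.691, 0.723, 0.001, 0.001]
ft_force: [-0.7, 0.1, -1.9]
grip_width: 0.566
finger_force: 15.0
```

```bash
python3 -c "
from h import *
planf(*ch(0,.117),.208,92.5)"
```

```text
t 28.22 pos [0.6298 0.1524 0.2099] yaw 92.52 shift [ 0.05 -0.08  0.19] turn 0.0 w 0.566 F [-0.7  0.1 -1.9] 15.0
```

Call:
jog_arm([
  [[0, 0, 0.2], 0, -1],
  [[0, 0, 0.2], 0, -1],
  [[0, 0, 0.2], 0, 0.3],
  [[0, 0, 0.2], 0, 0.3],
  [[0, 0, 0.2], 0, 0.3],
  [[0, 0, 0.2], 0, 0.3],
  [[0, 0, -4], 0, 0.3],
  [[0, 0, -8], 0, 0.41],
  [[0, 0, -12], 0, 0.41],
  [[0, 0, -13], 0, 0.41],
  [[0, 0, -13], 0, 0.41],
  [[0, 0, -13], 0, 0.41],
])

```text
t: 29.22
position: [0.6292, 0.1524, 0.3388]
orientation: [0.691, 0.723, 0.0, 0.0]
ft_force: [0.3, -0.4, -0.3]
grip_width: 0.703
finger_force: 0.0
```

```bash
python3 -c "
from h import *
for y in (58.5,): planf(.4407,.1867,.265,y)"
```

```text
t 29.22 pos [0.6292 0.1524 0.3388] yaw 92.52 shift [  4.26 -18.69   7.36] turn 0.594 w 0.703 F [ 0.3 -0.4 -0.3] 0.0
```

Call:
jog_arm([
  [[4.3, -18.7, 0], 0.6, 0.6],
  [[4.3, -18.7, 0], 0.6, 0.6],
  [[4.3, -18.7, 3], 0.6, 0.6],
  [[4.3, -18.7, 5], 0.6, 0.6],
  [[4.3, -18.7, 7], 0.6, 0.6],
  [[4.3, -18.7, 7], 0.6, 0.6],
  [[4.3, -18.7, 7], 0.6, 0.6],
  [[4.3, -18.7, 7], 0.6, 0.6],
  [[4.3, -18.7, 7], 0.6, 0.6],
  [[4.3, -18.7, 7], 0.6, 0.6],
  [[4.3, -18.7, 7], 0.6, 0.6],
])

```text
t: 30.13
position: [0.4422, 0.1869, 0.2698]
orientation: [0.874, 0.486, 0.001, 0.0]
ft_force: [-0.2, -0.1, -0.2]
grip_width: 0.801
finger_force: 0.0
```

```bash
python3 -c "
from h import *
planf(.4407,.1867,.187,58)
shot('top','t5.png',(165,155,365,275),4)"
```

```text
t 30.13 pos [0.4422 0.1869 0.2698] yaw 58.13 shift [-0.11 -0.13  8.27] turn 0.002 w 0.801 F [-0.2 -0.1 -0.2] 0.0
```

View pics/t5.png

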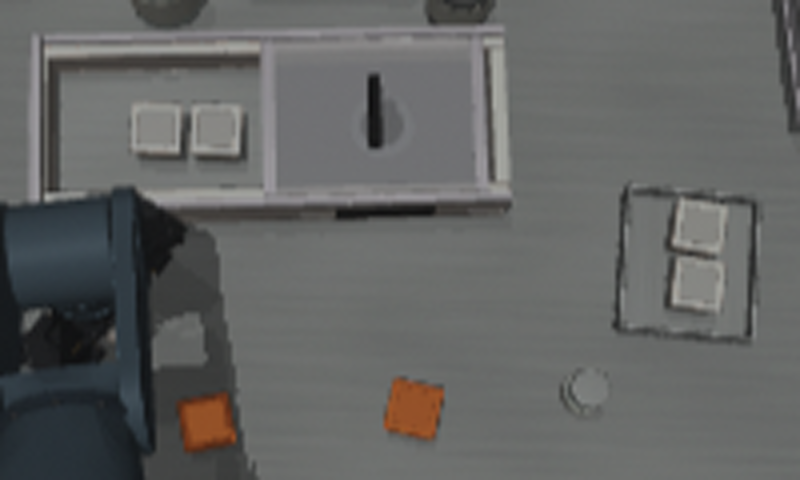

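Two of today's tubs stand in the well at (157,130) and (217,130), and both old tubs are in the tray. There is a light patch at (183,340) in the arm's shadow that could be tub A knocked aside, or just light. The side camera should settle it.

```bash
python3 -c "
from h import *
print(proj('side',[[.4407,.1867,.055],[.43,.115,.055]]), cb([(183,340)],.055))
shot('side','s1.png',(100,150,360,340),3)"
```

```text
[[235.03360532 270.22802242]
 [253.0422055  256.1257383 ]] [[0.41531198 0.11669039 0.055     ]]
```

View pics/s1.png

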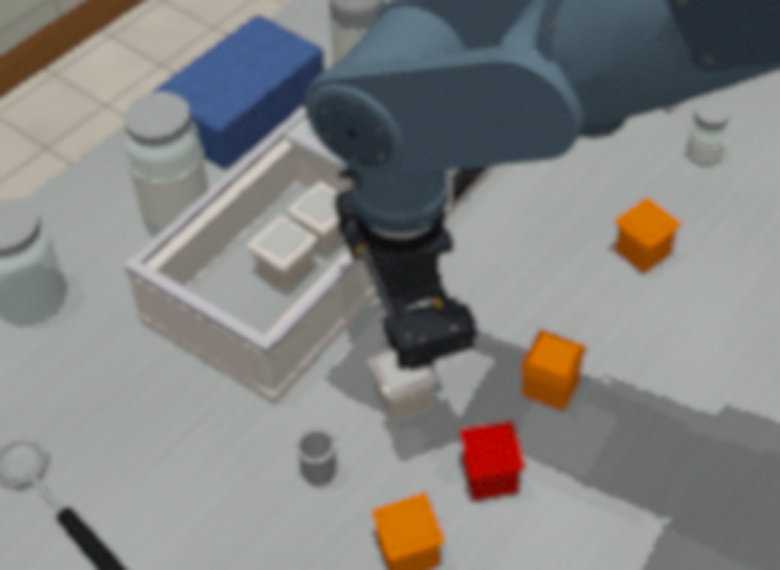

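The side view shows tub A at (403,375), still directly under the gripper. The light patch was only light between the arm links, so I'll grasp.

Call:
jog_arm([
  [[-0.1, -0.1, 3], 0, 0.6],
  [[-0.1, -0.1, 6], 0, 0.6],
  [[-0.1, -0.1, 8.2], 0, 0.6],
  [[-0.1, -0.1, 8.2], 0, 0.6],
  [[-0.1, -0.1, 8.2], 0, 0.6],
  [[-0.1, -0.1, 8.2], 0, -1],
  [[-0.1, -0.1, 8.2], 0, -1],
  [[-0.1, -0.1, 8.2], 0, -1],
  [[-0.1, -0.1, 8.2], 0, -1],
  [[-0.1, -0.1, 8.2], 0, -1],
  [[-0.1, -0.1, 8.2], 0, -1],
  [[-0.1, -0.1, 8.2], 0, -1],
])

```text
t: 31.23
position: [0.4399, 0.1871, 0.1882]
orientation: [0.874, 0.486, 0.001, 0.0]
ft_force: [-1.7, 1.0, 6.3]
grip_width: 0.575
finger_force: 14.7
```

Call:
jog_arm([
  [[0, 0, -2], 0, -1],
  [[0, 0, -6], 0, -1],
  [[0, 0, -10], 0, -1],
  [[0, 0, -14], 0, -1],
  [[0, 0, -16], 0, -1],
  [[0, 0, -16], 0, -1],
  [[0, 0, -16], 0, -1],
  [[0, 0, -16], 0, -1],
])

```text
t: 31.9
position: [0.4385, 0.1867, 0.3457]
orientation: [0.874, 0.486, -0.001, -0.0]
ft_force: [0.4, 0.4, -1.6]
grip_width: 0.576
finger_force: 14.6
```

```bash
python3 -c "
from h import *
print(sq([(132,103),(184,103),(183,157),(130,156)],.075), ch(0,.117))
planf(*ch(0,.117+.066),.352,92.5)"
```

```text
(array([0.6253, 0.1499]), array([0.0526, 0.0561, 0.0533, 0.055 ]), array([ -88.4, -178.6,   90.4,    0.6])) [0.62889653 0.15288864]
t 31.9 pos [0.4385 0.1867 0.3457] yaw 58.15 shift [12.62 14.23 -0.66] turn -0.6 w 0.576 F [ 0.4  0.4 -1.6] 14.6
```

Call:
jog_arm([
  [[12.6, 14.2, 0], -0.6, -1],
  [[12.6, 14.2, 0], -0.6, -1],
  [[12.6, 14.2, 0], -0.6, -1],
  [[12.6, 14.2, 0], -0.6, -1],
  [[12.6, 14.2, 0], -0.6, -1],
  [[12.6, 14.2, 0], -0.6, -1],
  [[12.6, 14.2, 3], -0.6, -1],
  [[12.6, 14.2, 7], -0.6, -1],
  [[12.6, 14.2, 7], -0.6, -1],
  [[12.6, 14.2, 7], -0.6, -1],
  [[12.6, 14.2, 7], -0.6, -1],
  [[12.6, 14.2, 7], -0.6, -1],
])

```text
t: 32.9
position: [0.6269, 0.2191, 0.2791]
orientation: [0.691, 0.722, 0.001, 0.001]
ft_force: [-0.7, -0.2, -1.0]
grip_width: 0.577
finger_force: 14.6
```

```bash
python3 -c "
from h import *
planf(*ch(0,.117+.066),.209,92.5)"
```

```text
t 32.9 pos [0.6269 0.2191 0.2791] yaw 92.51 shift [-0.02 -0.11  7.01] turn 0.0 w 0.577 F [-0.7 -0.2 -1. ] 14.6
```

Call:
jog_arm([
  [[0, -0.1, 2], 0, -1],
  [[0, -0.1, 4.5], 0, -1],
  [[0, -0.1, 6.2], 0, -1],
  [[0, -0.1, 7], 0, -1],
  [[0, -0.1, 7], 0, -1],
  [[0, -0.1, 7], 0, -1],
  [[0, -0.1, 7], 0, -1],
  [[0, -0.1, 7], 0, -1],
  [[0, -0.1, 7], 0, -1],
])

```text
t: 33.65
position: [0.6257, 0.2189, 0.2079]
orientation: [0.691, 0.722, 0.001, 0.001]
ft_force: [-0.9, 1.1, -0.8]
grip_width: 0.574
finger_force: 14.6
```

```bash
python3 -c "
from h import *
planf(*ch(0,.117+.066),.209,92.5)"
```

```text
t 33.65 pos [0.6257 0.2189 0.2079] yaw 92.52 shift [-0.01  0.03 -0.11] turn 0.0 w 0.574 F [-0.9  1.1 -0.8] 14.6
```

Call:
jog_arm([
  [[0, 0, 0], 0, 0.3],
  [[0, 0, 0], 0, 0.3],
  [[0, 0, 0], 0, 0.3],
  [[0, 0, 0], 0, 0.3],
  [[0, 0, -4], 0, 0.3],
  [[0, 0, -8], 0, 0.3],
  [[0, 0, -12], 0, 0.3],
  [[0, 0, -15], 0, 0.3],
  [[0, 0, -15], 0, 0.3],
])

```text
t: 34.4
position: [0.6274, 0.2193, 0.3658]
orientation: [0.691, 0.723, 0.005, 0.004]
ft_force: [0.8, 0.6, 1.2]
grip_width: 0.655
finger_force: 0.0
```

Call:
jog_arm([
  [[-45, 0, 0], 1.571, 0],
  [[-45, 0, 0], 1.571, 0],
  [[-45, 0, 0], 1.571, 0],
  [[-45, 0, 0], 1.571, 0],
  [[-45, 0, 0], 1.571, 0],
  [[-45, 0, 0], 1.571, 0],
  [[-45, 0, 0], 1.571, 0],
  [[-45, 0, 0], 1.571, 0],
  [[-45, 0, 0], 1.571, 0],
  [[-45, 0, 0], 1.571, 0],
  [[-45, 0, 0], 1.571, 0],
  [[-45, 0, 0], 1.571, 0],
])

```text
t: 35.4
position: [0.6443, -0.2376, 0.3561]
orientation: [0.999, 0.051, -0.0, 0.001]
ft_force: [0.2, 0.5, 0.3]
grip_width: 0.502
finger_force: 0.0
```

```bash
python3 -c "
from h import *
planf(*ch(0,.115-.22),.33,2.5)
shot('top','t6.png',(165,155,365,275),4)"
```

```text
t 35.4 pos [ 0.6443 -0.2376  0.3561] yaw 5.87 shift [  1.16 -16.85   2.56] turn 0.059 w 0.502 F [0.2 0.5 0.3] 0.0
```

View pics/t6.png

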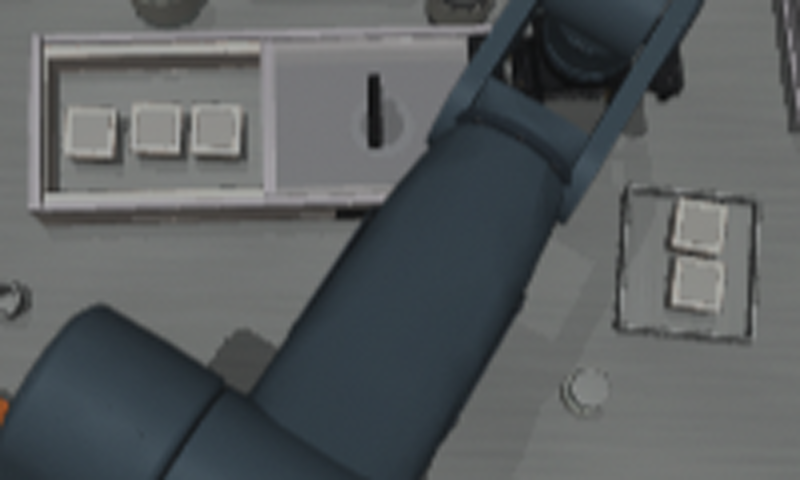

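Three of today's tubs stand in the well at (92,132), (157,130) and (217,130), and two old ones stand in the tray. The rib is at (375,110). Time to close the hatch.

Call:
jog_arm([
  [[1.2, -16.8, 0], 0.059, 0],
  [[1.2, -16.8, 0], 0.059, 0],
  [[1.2, -16.8, 0], 0.059, 0],
  [[1.2, -16.8, 0], 0.059, 0],
  [[1.2, -16.8, 2.5], 0.059, 0],
  [[1.2, -16.8, 2.5], 0.059, 0],
  [[1.2, -16.8, 2.5], 0.059, 0],
  [[1.2, -16.8, 2.5], 0.059, 0],
  [[1.2, -16.8, 2.5], 0.059, 0],
])

```text
t: 36.2
position: [0.6382, -0.0637, 0.3327]
orientation: [1.0, 0.028, 0.001, 0.0]
ft_force: [0.0, -0.9, -0.6]
grip_width: 0.498
finger_force: 0.0
```

```bash
python3 -c "
from h import *
planf(*ch(0,.115-.22),.261,2.5)"
```

```text
t 36.2 pos [ 0.6382 -0.0637  0.3327] yaw 3.16 shift [0.   0.52 7.17] turn 0.011 w 0.498 F [ 0.  -0.9 -0.6] 0.0
```

Call:
jog_arm([
  [[0, 0.5, 2], 0.011, 0],
  [[0, 0.5, 5], 0.011, 0],
  [[0, 0.5, 7], 0.011, 0],
  [[0, 0.5, 7], 0.011, 0],
  [[0, 0.5, 7], 0.011, 0],
  [[0, 0.5, 7], 0.011, -1],
  [[0, 0.5, 7], 0.011, -1],
  [[0, 0.5, 7], 0.011, -1],
  [[0, 0.5, 7], 0.011, -1],
  [[0, 0.5, 7], 0.011, -1],
  [[0, 0.5, 7], 0.011, -1],
], grip_force=20)

```text
t: 37.12
position: [0.6384, -0.0658, 0.263]
orientation: [1.0, 0.023, 0.001, -0.001]
ft_force: [0.0, 8.2, 5.8]
grip_width: 0.134
finger_force: 20.0
```

```bash
python3 -c "
from h import *
planf(*ch(0,.115),.261,2.5)"
```

```text
t 37.12 pos [ 0.6384 -0.0658  0.263 ] yaw 2.6 shift [  0.04 -21.68   0.26] turn 0.002 w 0.134 F [0.  8.2 5.8] 20.0
```

Call:
jog_arm([
  [[0, -1, 0], 0, -1],
  [[0, -3, 0], 0, -1],
  [[0, -5, 0], 0, -1],
  [[0, -7, 0], 0, -1],
  [[0, -9, 0], 0, -1],
  [[0, -11, 0], 0, -1],
  [[0, -13, 0], 0, -1],
  [[0, -15, 0], 0, -1],
  [[0, -17, 0], 0, -1],
  [[0, -19, 0], 0, -1],
  [[0, -20.5, 0], 0, -1],
  [[0, -21.3, 0], 0, -1],
])

```text
t: 38.12
position: [0.6281, 0.1472, 0.263]
orientation: [1.0, 0.023, 0.0, 0.0]
ft_force: [-3.9, -3.5, 7.6]
grip_width: 0.133
finger_force: 20.0
```

Call:
jog_arm([
  [[0, -0.2, 0], 0, -1],
  [[0, -0.4, 0], 0, -1],
  [[0, -0.5, 0], 0, -1],
  [[0, -0.6, 0], 0, -1],
  [[0, -0.6, 0], 0, -1],
  [[0, -0.6, 0], 0, -1],
])

```text
t: 38.62
position: [0.6279, 0.1518, 0.263]
orientation: [1.0, 0.023, -0.0, 0.0]
ft_force: [-4.9, -1.8, 7.7]
grip_width: 0.132
finger_force: 20.0
```

Call:
jog_arm([
  [[0, -0.1, 0], 0, -1],
  [[0, -0.2, 0], 0, -1],
  [[0, -0.3, 0], 0, -1],
  [[0, -0.3, 0], 0, -1],
  [[0, -0.3, 0], 0, -1],
])

```text
t: 39.03
position: [0.6278, 0.1546, 0.263]
orientation: [1.0, 0.023, -0.0, 0.0]
ft_force: [-4.6, -1.9, 7.5]
grip_width: 0.136
finger_force: 20.0
```

Call:
jog_arm([
  [[0, -0.1, 0], 0, -1],
  [[0, -0.2, 0], 0, -1],
  [[0, -0.3, 0], 0, -1],
  [[0, -0.3, 0], 0, -1],
  [[0, -0.3, 0], 0, -1],
])

```text
t: 39.45
position: [0.6279, 0.1554, 0.2629]
orientation: [1.0, 0.022, -0.001, 0.003]
ft_force: [-6.3, -11.5, 9.3]
grip_width: 0.135
finger_force: 20.0
```

Call:
jog_arm([
  [[0, -0.1, 0], 0, -1],
  [[0, -0.2, 0], 0, -1],
  [[0, -0.3, 0], 0, -1],
  [[0, -0.3, 0], 0, -1],
  [[0, -0.3, 0], 0, -1],
])

```text
t: 39.87
position: [0.628, 0.1562, 0.2629]
orientation: [1.0, 0.022, -0.001, 0.005]
ft_force: [-7.0, -22.6, 8.9]
grip_width: 0.133
finger_force: 20.0
```

Call:
jog_arm([
  [[0, 0.4, 0], 0, -1],
  [[0, 0.4, 0], 0, -1],
  [[0, 0.4, 0], 0, 0],
  [[0, 0.4, 0], 0, 0],
  [[0, 0.4, 0], 0, 0],
  [[0, 0.4, 0], 0, 0],
  [[0, 0.4, -4], 0, 0],
  [[0, 0.4, -8], 0, 0],
  [[0, 0.4, -12], 0, 0],
  [[0, 0.4, -12], 0, 0],
])

```text
t: 40.7
position: [0.6302, 0.157, 0.3917]
orientation: [1.0, 0.023, 0.007, -0.0]
ft_force: [1.1, 0.9, 1.7]
grip_width: 0.498
finger_force: 0.0
```

Call:
jog_arm([
  [[0, 50, 0], 0, 0],
  [[0, 50, 0], 0, 0],
  [[0, 50, 0], 0, 0],
  [[0, 50, 0], 0, 0],
  [[0, 50, 0], 0, 0],
  [[0, 50, 0], 0, 0],
  [[0, 50, 0], 0, 0],
  [[0, 50, 0], 0, 0],
  [[0, 50, 0], 0, 0],
  [[0, 50, 0], 0, 0],
  [[0, 50, 0], 0, 0],
  [[0, 50, 0], 0, 0],
])

```text
t: 41.7
position: [0.6504, -0.3449, 0.3813]
orientation: [1.0, 0.023, 0.0, -0.0]
ft_force: [0.7, 0.7, -0.7]
grip_width: 0.499
finger_force: 0.0
```

```bash
python3 -c "
from h import *
planf(*ch(0,-.11),.33,2.5)
im=shot('top','t7.png')
im=cv2.imread('pics/raw_t7.png')
a=cv2.resize(im[155:230,165:300],None,fx=5,fy=5,interpolation=cv2.INTER_CUBIC)
u,v=proj('top',[[*ch(0,-.11),.06]])[0].round().astype(int);print(u,v)
b=cv2.resize(im[v-18:v+18,u-18:u+18],(375,375),interpolation=cv2.INTER_CUBIC)
b=cv2.convertScaleAbs(b,alpha=2.5)
side=cv2.imread('pics/raw_s0.png')
us,vs=proj('side',[[*ch(0,-.11),.06]])[0].round().astype(int)
c=np.zeros((225,675,3),np.uint8);
c[:, :225]=cv2.resize(b,(225,225)); c[:,225:450]=cv2.convertScaleAbs(cv2.resize(side[vs-20:vs+20,us-20:us+20],(225,225),interpolation=cv2.INTER_CUBIC),alpha=2.5)
cv2.imwrite('pics/c7.png',np.vstack([a,c]))"
```

```text
t 41.7 pos [ 0.6504 -0.3449  0.3813] yaw 2.58 shift [  0.06 -27.13   5.14] turn 0.001 w 0.499 F [ 0.7  0.7 -0.7] 0.0
259 186
```

View pics/c7.png

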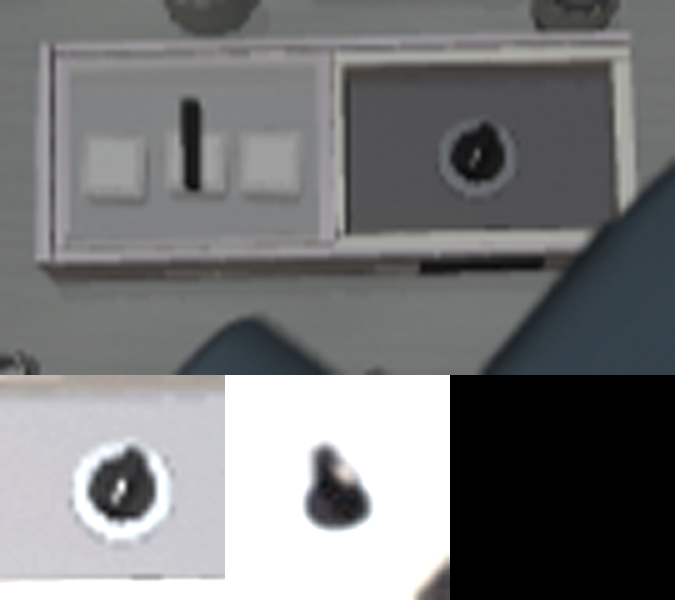

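The hatch is closed, its pane against the frame with three tubs beneath. The knob is at (478,152), with its bar tip towards the upper right. I'll fit the bar angle numerically.

Run:
```python
from h import *
k=ch(0,-.11)
side=ctrl.read_camera('side'); cv2.imwrite('pics/raw_s7.png',side)
V={'top':cv2.imread('pics/raw_t7.png'),'side':side,'side0':cv2.imread('pics/raw_s0.png')}
S=8
def soft(n,im,c):
    u,v=proj(n,[[*c,.06]])[0].round().astype(int)
    g=cv2.cvtColor(im,cv2.COLOR_BGR2GRAY)[v-13:v+14,u-13:u+14]
    return g,(u-13,v-13)
gt,ot=soft('top',V['top'],k); gs,os_=soft('side',V['side0'],k)
print(gt[5:23,5:23]); print(gs[3:23,4:24])
def mask(n,o,ang,c,r,zb):
    m=np.zeros((27*S,27*S),np.uint8)
    def fill(P):
        p=((proj(n,P)-o+.5)*S).astype(np.float32); cv2.fillConvexPoly(m,cv2.convexHull(p).astype(np.int32),255)
    a=np.radians(ang); ex=np.array([np.cos(a),np.sin(a)]); ey=np.array([-ex[1],ex[0]])
    fill([[*(c+sx*.021*ex+sy*.007*ey),z] for sx in(-1,1) for sy in(-1,1) for z in(.048,.08)])
    th=np.arange(0,6.28,.2); fill([[c[0]+r*np.cos(t),c[1]+r*np.sin(t),z] for t in th for z in(.037,zb)])
    return cv2.resize(m,(27,27),interpolation=cv2.INTER_AREA)/255.
dt=np.clip((80-gt.astype(float))/50,0,1); ds=np.clip((90-gs.astype(float))/60,0,1)
import itertools
for nm in ('top','side','both'):
  res=[]
  for ang in range(-90,90,6):
    best=9e9
    for dx,dy,r,zb in itertools.product(np.arange(-.006,.007,.003),np.arange(-.006,.007,.003),(.015,.018,.021),(.045,.05)):
        c=k+[dx,dy]; e=0
        if nm!='side': e+=((mask('top',ot,ang,c,r,zb)-dt)**2).sum()
        if nm!='top': e+=((mask('side',os_,ang,c,r,zb)-ds)**2).sum()
        if e<best: best=e;arg=(dx,dy,r,zb)
    res.append((round(best,2),ang,tuple(np.round(arg,3))))
  print(nm,sorted(res)[:6])
```

```text
[[ 82  82  82  81  81  82  81  84  86  85  89  86  82  81  81  81  81  80]
 [ 81  81  81  81  83  87  95  94  96  94  65  62  79  85  81  81  82  80]
 [ 82  81  82  82  91  97 101  99  84  71  30  31  51  80  94  82  81  81]
 [ 82  82  83  97  99  99  73  62  48  33  22  25  26  64 102  95  71  80]
 [ 82  82  87 104 100  83  36  24  23  21  24  23  22  52 103 102  80  81]
 [ 82  83 100 103  83  48  25  24  21  25  24  23  18  36  78 102  95  72]
 [ 82  85 106 102  73  25  25  24  24  42  24  19  20  25  50 102 101  79]
 [ 82  80 104 101  53  25  25  21  37  99  23  17  22  24  39 102 100  85]
 [ 82  85 103 100  38  26  26  23  49  83  20  18  23  25  35 103 101  84]
 [ 82  81 104 101  46  26  24  31  70  36  18  20  25  26  41 104 102  84]
 [ 81  72 106 103  83  27  21  24  49  22  19  25  26  29  63 104 103  82]
 [ 82  78 100 105 102  59  19  16  17  19  23  26  27  47  94 103 102  73]
 [ 82  81  77 106 106  96  79  23  18  18  22  24  46  88 104 104  90  76]
 [ 83  82  74  89 109 108 104  77  74  58  82  83  89 104 103  88  82  81]
 [ 82  82  82  78  83 103 108 103 102  95 107 107 
[... 1696 characters left out ...]
 [123 132 135 132 119 102  89  77  76  78  85  96 109 124 132 134 128 115
  109 114]
 [129 127 131 134 133 130 123 118 115 118 124 128 131 135 133 126 116 109
  111 116]
 [155 141 134 131 132 134 132 132 133 133 135 135 133 129 120 113 109 112
  117 128]]Traceback (most recent call last):
  File "<stdin>", line 28, in <module>
  File "<stdin>", line 18, in mask
  File "<stdin>", line 15, in fill
  File "h.py", line 13, in proj
    K,r,t,_=cam(n); return cv2.projectPoints(np.atleast_2d(np.array(P,float)),r,t,K,None)[0][:,0]
            ~~~^^^
  File "h.py", line 4, in cam
    p=ctrl.camera_params(n); f=192/np.tan(np.radians(p['fov_y'])/2)
ValueError: time passes only in moves, steps and waits
```

```bash
cat > fit.py <<'E'
from h import *
import itertools
k=ch(0,-.11); CAM={n:cam(n) for n in('top','side')}
def pj(n,P): K,r,t,_=CAM[n]; return cv2.projectPoints(np.array(P,float),r,t,K,None)[0][:,0]
S=8; Wn=27
def soft(n,im):
    u,v=pj(n,[[*k,.06]])[0].round().astype(int)
    return cv2.cvtColor(im,cv2.COLOR_BGR2GRAY)[v-13:v+14,u-13:u+14].astype(float),(u-13,v-13)
th=np.arange(0,6.28,.3)
def mask(n,o,ang,c,r,zb):
    m=np.zeros((Wn*S,Wn*S),np.uint8)
    def fill(P): cv2.fillConvexPoly(m,cv2.convexHull(((pj(n,P)-o+.5)*S).astype(np.float32)).astype(np.int32),255)
    a=np.radians(ang); ex=np.array([np.cos(a),np.sin(a)]); ey=np.array([-ex[1],ex[0]])
    fill([[*(c+sx*.021*ex+sy*.007*ey),z] for sx in(-1,1) for sy in(-1,1) for z in(.048,.08)])
    fill([[c[0]+r*np.cos(t),c[1]+r*np.sin(t),z] for t in th for z in(.037,zb)])
    return cv2.resize(m,(Wn,Wn),interpolation=cv2.INTER_AREA)/255.
def fit(ft,fs=None):
    gt,ot=soft('top',cv2.imread(ft)); dt=np.clip((75-gt)/45,0,1)
    if fs: gs,os_=soft('side',cv2.imread(fs)); ds=np.clip((103-gs)/40,0,1)
    res=[]
    for ang in range(-90,90,6):
        b=(9e9,)
        for dx,dy,r,zb in itertools.product(np.arange(-.006,.007,.003),np.arange(-.006,.007,.003),(.018,.021),(.048,)):
            c=k+[dx,dy]; e1=((mask('top',ot,ang,c,r,zb)-dt)**2).sum(); e2=((mask('side',os_,ang,c,r,zb)-ds)**2).sum() if fs else 0
            b=min(b,(round(e1+e2,1),ang,round(e1,1),round(e2,1),round(dx,3),round(dy,3),r))
        res.append(b)
    for r in sorted(res)[:7]: print(r)
E
python3 -c "
from fit import *
fit('pics/raw_t7.png'); print(); fit('pics/raw_t7.png','pics/raw_s0.png')"
```

```text
(np.float64(6.9), -30, np.float64(6.9), 0, np.float64(0.006), np.float64(-0.003), 0.021)
(np.float64(7.4), -24, np.float64(7.4), 0, np.float64(0.006), np.float64(-0.003), 0.021)
(np.float64(7.5), -36, np.float64(7.5), 0, np.float64(0.006), np.float64(-0.003), 0.021)
(np.float64(7.9), -42, np.float64(7.9), 0, np.float64(0.006), np.float64(-0.003), 0.021)
(np.float64(8.2), -18, np.float64(8.2), 0, np.float64(0.006), np.float64(-0.003), 0.021)
(np.float64(8.8), -12, np.float64(8.8), 0, np.float64(0.006), np.float64(-0.006), 0.021)
(np.float64(8.9), -48, np.float64(8.9), 0, np.float64(0.006), np.float64(-0.003), 0.021)

(np.float64(23.0), -30, np.float64(6.9), np.float64(16.1), np.float64(0.006), np.float64(-0.003), 0.021)
(np.float64(24.2), -24, np.float64(7.4), np.float64(16.8), np.float64(0.006), np.float64(-0.003), 0.021)
(np.float64(25.5), -36, np.float64(7.5), np.float64(18.0), np.float64(0.006), np.float64(-0.003), 0.021)
(np.float64(27.5), -18, np.float64(8.2), np.float64(19.3), np.float64(0.006), np.float64(-0.003), 0.021)
(np.float64(28.6), -42, np.float64(7.9), np.float64(20.7), np.float64(0.006), np.float64(-0.003), 0.021)
(np.float64(33.1), -48, np.float64(8.9), np.float64(24.2), np.float64(0.006), np.float64(-0.003), 0.021)
(np.float64(33.8), -12, np.float64(9.3), np.float64(24.5), np.float64(0.006), np.float64(-0.003), 0.021)
```

Call:
jog_arm([
  [[0, 0, 0], -2.6, 0],
  [[0, 0, 0], -2.6, 0],
  [[0, 0, 0], -2.6, 0],
  [[0, -10, 0], -2.6, 0],
  [[0, -10, 0], -2.6, 0],
  [[0, -20, 0], -2.6, 0],
  [[0, -20, 0], -2.6, 0],
  [[0, -27, 0], -2.6, 0],
  [[0, -27, 0], -2.6, 0],
  [[0, -27, 0], -2.6, 0],
  [[0, -27, 0], -2.6, 0],
  [[0, -27, 0], -2.6, 0],
])

```text
t: 42.8
position: [0.6382, -0.0702, 0.3817]
orientation: [0.713, 0.702, 0.0, -0.0]
ft_force: [-0.6, -0.1, -0.4]
grip_width: 0.499
finger_force: 0.0
```

```bash
python3 -c "
from h import *
planf(.641,-.074,.30,152)"
```

```text
t 42.8 pos [ 0.6382 -0.0702  0.3817] yaw 89.1 shift [-0.38  0.29  8.16] turn -1.098 w 0.499 F [-0.6 -0.1 -0.4] 0.0
```

Call:
jog_arm([
  [[-0.3, 0.3, 0], -1.098, 0],
  [[-0.3, 0.3, 0], -1.098, 0],
  [[-0.3, 0.3, 4], -1.098, 0],
  [[-0.3, 0.3, 8], -1.098, 0],
  [[-0.3, 0.3, 8], -1.098, 0],
  [[-0.3, 0.3, 8], -1.098, 0],
  [[-0.3, 0.3, 8], -1.098, 0],
  [[-0.3, 0.3, 8], -1.098, 0],
  [[-0.3, 0.3, 8], -1.098, 0],
  [[-0.3, 0.3, 8], -1.098, 0],
  [[-0.3, 0.3, 8], -1.098, 0],
  [[-0.3, 0.3, 8], -1.098, 0],
])

```text
t: 43.8
position: [0.6412, -0.076, 0.3016]
orientation: [0.248, 0.969, 0.0, -0.0]
ft_force: [-0.0, -0.1, -0.8]
grip_width: 0.501
finger_force: 0.0
```

```bash
python3 -c "
from h import *
planf(.641,-.074,.222,152);print(ctrl.sense()['joint_pos'])"
```

```text
t 43.8 pos [ 0.6412 -0.076   0.3016] yaw 151.28 shift [0.11 0.16 7.96] turn -0.013 w 0.501 F [-0.  -0.1 -0.8] 0.0
[-3.01470788e-01  4.35431299e-01  1.50056476e+00  1.14865620e-04
  1.20565910e+00 -1.37106875e+00]
```

Call:
jog_arm([
  [[0.1, 0.1, 2], 0, 0],
  [[0.1, 0.1, 4], 0, 0],
  [[0.1, 0.1, 6], 0, 0],
  [[0.1, 0.1, 7.5], 0, 0],
  [[0.1, 0.1, 7.9], 0, 0],
  [[0.1, 0.1, 7.9], 0, -1],
  [[0.1, 0.1, 7.9], 0, -1],
  [[0.1, 0.1, 7.9], 0, -1],
  [[0.1, 0.1, 7.9], 0, -1],
  [[0.1, 0.1, 7.9], 0, -1],
  [[0.1, 0.1, 7.9], 0, -1],
  [[0.1, 0.1, 7.9], 0, -1],
])

```text
t: 44.8
position: [0.6419, -0.0748, 0.2242]
orientation: [0.247, 0.969, 0.001, 0.002]
ft_force: [4.6, 3.4, 2.5]
grip_width: 0.158
finger_force: 20.0
```

```bash
python3 -c "
from h import *
planf(.641,-.074,.222,152);print(ctrl.sense()['wrist_torque'])"
```

```text
t 44.8 pos [ 0.6419 -0.0748  0.2242] yaw 151.42 shift [0.12 0.03 0.22] turn -0.01 w 0.158 F [4.6 3.4 2.5] 20.0
[ 0.63896314 -0.80182611  0.04017888]
```

Call:
jog_arm([
  [[0, 0, 0], 0.1, -1],
  [[0, 0, 0], 0.2, -1],
  [[0, 0, 0], 0.3, -1],
  [[0, 0, 0], 0.4, -1],
  [[0, 0, 0], 0.5, -1],
  [[0, 0, 0], 0.6, -1],
  [[0, 0, 0], 0.7, -1],
  [[0, 0, 0], 0.8, -1],
  [[0, 0, 0], 0.9, -1],
  [[0, 0, 0], 1.0, -1],
])

```text
t: 45.63
position: [0.6422, -0.0745, 0.2242]
orientation: [0.683, 0.73, 0.002, 0.002]
ft_force: [7.0, 5.0, 1.3]
grip_width: 0.161
finger_force: 20.0
```

```bash
python3 -c "
from h import *
planf(.641,-.074,.222,152);print(ctrl.sense()['wrist_torque'])"
```

```text
t 45.63 pos [ 0.6422 -0.0745  0.2242] yaw 93.85 shift [ 0.06 -0.12  0.22] turn -1.015 w 0.161 F [7.  5.  1.3] 20.0
[ 0.73639263 -1.10109332  0.04963139]
```

Torque about z is 0.05, which is just the knob's friction, so I'll keep turning.

Call:
jog_arm([
  [[0, 0, 0], 0.1, -1],
  [[0, 0, 0], 0.2, -1],
  [[0, 0, 0], 0.3, -1],
  [[0, 0, 0], 0.4, -1],
  [[0, 0, 0], 0.5, -1],
  [[0, 0, 0], 0.6, -1],
  [[0, 0, 0], 0.7, -1],
  [[0, 0, 0], 0.8, -1],
  [[0, 0, 0], 0.9, -1],
  [[0, 0, 0], 1.0, -1],
])

```text
t: 46.47
position: [0.6425, -0.0747, 0.2242]
orientation: [0.95, 0.314, 0.003, 0.001]
ft_force: [8.3, 3.2, -1.0]
grip_width: 0.16
finger_force: 20.0
```

```bash
python3 -c "
from h import *
planf(.641,-.074,.222,152);print(ctrl.sense()['wrist_torque'],ctrl.sense()['joint_pos'][5])"
```

```text
t 46.47 pos [ 0.6425 -0.0747  0.2242] yaw 36.55 shift [-0.08 -0.15  0.22] turn -2.015 w 0.16 F [ 8.3  3.2 -1. ] 20.0
[ 0.53730882 -1.27343394  0.04509577] 0.6326909243402277
```

Call:
jog_arm([
  [[0, 0, 0], 0.1, -1],
  [[0, 0, 0], 0.2, -1],
  [[0, 0, 0], 0.3, -1],
  [[0, 0, 0], 0.4, -1],
  [[0, 0, 0], 0.5, -1],
  [[0, 0, 0], 0.6, -1],
  [[0, 0, 0], 0.7, -1],
  [[0, 0, 0], 0.8, -1],
])

```text
t: 47.13
position: [0.6426, -0.0751, 0.2243]
orientation: [0.997, -0.081, 0.003, 0.0]
ft_force: [8.4, 2.3, -2.3]
grip_width: 0.159
finger_force: 20.0
```

```bash
python3 -c "
from h import *
planf(.641,-.074,.222,152);print(ctrl.sense()['wrist_torque'],ctrl.sense()['joint_pos'][5])"
```

```text
t 47.13 pos [ 0.6426 -0.0751  0.2243] yaw -9.3 shift [-0.18 -0.08  0.23] turn -2.815 w 0.159 F [ 8.4  2.3 -2.3] 20.0
[ 0.35591787 -1.2965128   0.06023638] 1.4326962448124578
```

Call:
jog_arm([
  [[0, 0, 0], 0.08, -1],
  [[0, 0, 0], 0.16, -1],
  [[0, 0, 0], 0.24, -1],
  [[0, 0, 0], 0.32, -1],
  [[0, 0, 0], 0.4, -1],
  [[0, 0, 0], 0.4, -1],
])

```text
t: 47.63
position: [0.6423, -0.075, 0.2242]
orientation: [0.961, -0.276, 0.003, -0.0]
ft_force: [6.7, 3.5, -0.2]
grip_width: 0.178
finger_force: 21.9
```

```bash
python3 -c "
from h import *
planf(.641,-.074,.222,152);print(ctrl.sense()['wrist_torque'],ctrl.sense()['joint_pos'][5])"
```

```text
t 47.63 pos [ 0.6423 -0.075   0.2242] yaw -32.1 shift [-0.17 -0.01  0.22] turn -3.213 w 0.178 F [ 6.7  3.5 -0.2] 21.9
[ 0.41650403 -1.07615324  0.56200013] 1.8311201865157214
```

The knob is at its stop: torque rose to 0.56 N m after about 3.2 rad. Release, retreat and verify.

Call:
jog_arm([
  [[0, 0, 0], 0, -1],
  [[0, 0, 0], 0, -0.1],
  [[0, 0, 0], 0, -0.1],
  [[0, 0, 0], 0, -0.1],
  [[0, 0, 0], 0, -0.1],
  [[0, 0, -4], 0, 0],
  [[0, 0, -8], 0, 0],
  [[0, 0, -12], 0, 0],
  [[0, 0, -14], 0, 0],
  [[0, 0, -14], 0, 0],
])

```text
t: 48.47
position: [0.6423, -0.0757, 0.3698]
orientation: [0.961, -0.275, 0.005, 0.0]
ft_force: [0.3, 0.3, 1.3]
grip_width: 0.497
finger_force: 0.0
```

Call:
jog_arm([
  [[13, 25, 0], 0, 0],
  [[13, 25, 0], 0, 0],
  [[13, 25, 0], 0, 0],
  [[13, 25, 0], 0, 0],
  [[13, 25, 0], 0, 0],
  [[13, 25, 0], 0, 0],
  [[13, 25, 0], 0, 0],
  [[13, 25, 0], 0, 0],
  [[13, 25, 0], 0, 0],
  [[13, 25, 0], 0, 0],
])

```text
t: 49.3
position: [0.6186, -0.3557, 0.3611]
orientation: [0.961, -0.275, -0.001, -0.001]
ft_force: [-0.6, 1.2, 0.4]
grip_width: 0.502
finger_force: 0.0
```

```bash
python3 -c "
from fit import *
planf(.641,-.074,.222,152)
shot('top','t8.png',(165,155,365,275),4); fit('pics/raw_t8.png')"
```

```text
t 49.3 pos [ 0.6186 -0.3557  0.3611] yaw -31.96 shift [-12.98 -25.08  13.96] turn -3.211 w 0.502 F [-0.6  1.2  0.4] 0.0
(np.float64(6.2), -30, np.float64(6.2), 0, np.float64(0.006), np.float64(-0.003), 0.021)
(np.float64(6.6), -36, np.float64(6.6), 0, np.float64(0.006), np.float64(-0.003), 0.021)
(np.float64(6.7), -42, np.float64(6.7), 0, np.float64(0.006), np.float64(-0.003), 0.021)
(np.float64(6.8), -24, np.float64(6.8), 0, np.float64(0.006), np.float64(-0.003), 0.021)
(np.float64(7.1), -48, np.float64(7.1), 0, np.float64(0.006), np.float64(-0.003), 0.021)
(np.float64(7.6), -54, np.float64(7.6), 0, np.float64(0.006), np.float64(-0.003), 0.021)
(np.float64(7.6), -18, np.float64(7.6), 0, np.float64(0.006), np.float64(-0.003), 0.021)
```

View pics/t8.png

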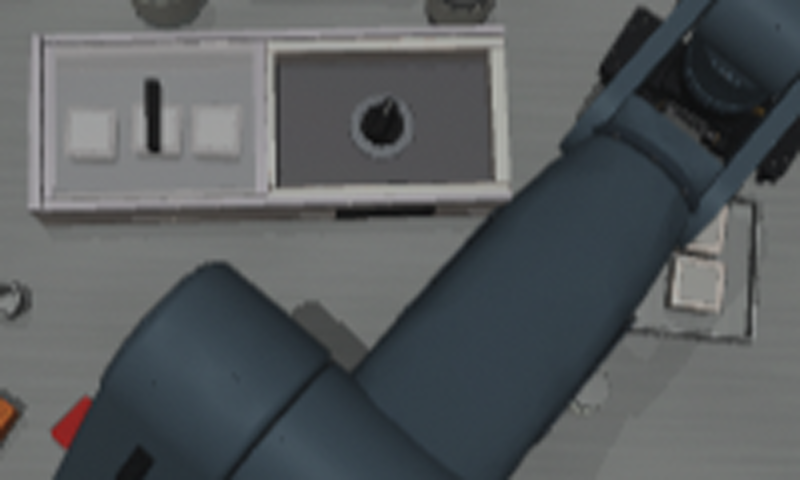

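The hatch is shut with three tubs under the glass. The knob's pointer has moved half a turn to its upper tip at (390,103). The tray tubs are in place and the arm is clear, so I'm handing in.

```bash
python3 -c "
from station import ctrl
print(ctrl.job_done())"
```

```text
the job is handed in; nothing more can be done
None
```

The job is handed in, with no verdict returned: two of yesterday's tubs stand in the discard tray, three of today's stand in the well, the hatch was pushed to its end frame, and the knob was turned clockwise to its stop.

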